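# Put the library's hand stamps away and close the stamp case

## Task

Put every hand stamp that is out on the desks back upright into the slot of the grey stamp case whose label has the colour of its handle. Then close the case with its teal cover: with the rear of the cover held up, hook its front tongue under the black bar at the front of the case, and swing it down and press until the catch at the rear snaps over it and it lies flat. Leave the other things on the desks where they are.

Things in the scene. Friction and masses are not known exactly. Their poses are not given: they have to be found in the camera images.
- case: Grey open stamp case, fixed. Origin: centre under its mouth, at desk height; x from its front (label side) to its rear (catch), y along its row of 5 slots, z up. Flat rim at z = 55 mm; inner wall faces at x = +-50, y = +-111, outer at x = +55, y = +-116 mm. A label ledge (top z = 30) lies at x = -97 to -71 mm. Above z = 18 mm the inside is open, so fingers closing along x have room.
- cover_slot (a point): The slot for the cover's tongue, along the case's front: the middle of its closed front end, on its floor (case x = -67, y = 0, z = 55 mm), axes as the case's. It is 11 mm high, 10 mm deep in x, open to the rear (+x) over y = +-111 mm; over it lies a black bar 6 mm thick (case x = -72 to -57, z = 66 to 72 mm).
- catch (a joint): Spring roller catch, rear middle of the case: 0 = forward, up to 0.008 m = pushed back. Steel roller, 12 mm thick, 40 mm long in y, centre at case x = 57.5, z = 67 mm; black housing behind it, x 65 to 83, up to z = 66 mm. The cover rests on it until pressed down near its rear edge with about 4 to 10 N; then it springs forward over the cover's edge. Pulled up as hard the cover comes out.
- cover: Teal cover, loose, 0.16 kg, lying right way up. Origin: centre of the panel's underside (6 mm over the desk, on its ribs); x from its tongue edge to its rear, z up. Panel x -54 to 55, y +-116, z 0 to 5 mm. Tongue: x -66 to -54, y +-100, z 0 to 4. Black bar handle on the middle: 14 mm thick (x), 80 long (y), z 5 to 29. Closed: axes as the case's, origin over the case's origin at case z = 55 mm.
- cover_tongue (a point): Middle of the tip of the cover's tongue, at cover x = -66, y = 0, z = 2 mm. Under the cover are ribs 6 mm deep: side ribs with outer faces at y = +-107, x -40 to 44; a rear rib x 44 to 48, y +-100. They go inside the case's mouth with 4 mm to spare at each side and 2 mm at the rear, so the cover cannot be slid in flat.
- stamp_red: Hand stamp with a red plastic handle, 0.09 kg, standing on a desk; may be absent. Origin: centre of its underside, z up. Wooden base 54 mm (x) by 36 mm (y), 16 mm high; upright bar handle on its middle, 14 mm thick (x) by 30 mm (y), from z = 16 to 42 mm: take it across its thickness. Either way round (half a turn about z) is the same.
- stamp_blue: Hand stamp with a blue plastic handle, 0.09 kg, standing on a desk; may be absent. Origin: centre of its underside, z up. Wooden base 54 mm (x) by 36 mm (y), 16 mm high; upright bar handle on its middle, 14 mm thick (x) by 30 mm (y), from z = 16 to 42 mm: take it across its thickness. Either way round (half a turn about z) is the same.
- stamp_green: Hand stamp with a green plastic handle, 0.09 kg, standing on a desk; may be absent. Origin: centre of its underside, z up. Wooden base 54 mm (x) by 36 mm (y), 16 mm high; upright bar handle on its middle, 14 mm thick (x) by 30 mm (y), from z = 16 to 42 mm: take it across its thickness. Either way round (half a turn about z) is the same.
- stamp_yellow: Hand stamp with a yellow plastic handle, 0.09 kg, standing on a desk; may be absent. Origin: centre of its underside, z up. Wooden base 54 mm (x) by 36 mm (y), 16 mm high; upright bar handle on its middle, 14 mm thick (x) by 30 mm (y), from z = 16 to 42 mm: take it across its thickness. Either way round (half a turn about z) is the same.
- stamp_black: Hand stamp with a black plastic handle, 0.09 kg, standing on a desk; may be absent. Origin: centre of its underside, z up. Wooden base 54 mm (x) by 36 mm (y), 16 mm high; upright bar handle on its middle, 14 mm thick (x) by 30 mm (y), from z = 16 to 42 mm: take it across its thickness. Either way round (half a turn about z) is the same.
- slot_red (a point): Centre of the floor of the slot whose label, a red card 38 x 20 mm in a white border on the ledge in front of that slot, matches the red stamp; axes as the case's. Slot: 60 mm (x) by 42 mm (y), 12 mm deep, floor at case z = 4 mm, centre at case x = 0 and y = -90, -45, 0, 45 or 90 mm. Which label is at which slot changes from start to start.
- slot_blue (a point): Centre of the floor of the slot whose label, a blue card 38 x 20 mm in a white border on the ledge in front of that slot, matches the blue stamp; axes as the case's. Slot: 60 mm (x) by 42 mm (y), 12 mm deep, floor at case z = 4 mm, centre at case x = 0 and y = -90, -45, 0, 45 or 90 mm. Which label is at which slot changes from start to start.
- slot_green (a point): Centre of the floor of the slot whose label, a green card 38 x 20 mm in a white border on the ledge in front of that slot, matches the green stamp; axes as the case's. Slot: 60 mm (x) by 42 mm (y), 12 mm deep, floor at case z = 4 mm, centre at case x = 0 and y = -90, -45, 0, 45 or 90 mm. Which label is at which slot changes from start to start.
- slot_yellow (a point): Centre of the floor of the slot whose label, a yellow card 38 x 20 mm in a white border on the ledge in front of that slot, matches the yellow stamp; axes as the case's. Slot: 60 mm (x) by 42 mm (y), 12 mm deep, floor at case z = 4 mm, centre at case x = 0 and y = -90, -45, 0, 45 or 90 mm. Which label is at which slot changes from start to start.
- slot_black (a point): Centre of the floor of the slot whose label, a black card 38 x 20 mm in a white border on the ledge in front of that slot, matches the black stamp; axes as the case's. Slot: 60 mm (x) by 42 mm (y), 12 mm deep, floor at case z = 4 mm, centre at case x = 0 and y = -90, -45, 0, 45 or 90 mm. Which label is at which slot changes from start to start.
- label_roll: Bystander: roll of paper labels, 68 mm across and 40 mm high, on the beige desk; leave alone. Origin at the centre of its underside.
Things that resemble listed ones, but are neither listed nor needed, are in the scene too. Leave any orange look-alike of the stamp_blue alone.

How it is judged (in metres and radians):
On the way, in this order (a step that is already met when the one before it is completed fails the run):
1. every stamp present stands in the slot with its own colour (horizontal distance between stamp_red and slot_red below 0.008 m and z of stamp_red in the frame of slot_red below 0.004 m and angle between each of stamp_red, stamp_blue, stamp_green, stamp_yellow, stamp_black's own z axis and vertical below 0.1 rad and linear speed of each of stamp_red, stamp_blue, stamp_green, stamp_yellow, stamp_black below 0.02 m/s and horizontal distance between stamp_blue and slot_blue below 0.008 m and z of stamp_blue in the frame of slot_blue below 0.004 m and horizontal distance between stamp_green and slot_green below 0.008 m and z of stamp_green in the frame of slot_green below 0.004 m and horizontal distance between stamp_yellow and slot_yellow below 0.008 m and z of stamp_yellow in the frame of slot_yellow below 0.004 m and horizontal distance between stamp_black and slot_black below 0.008 m and z of stamp_black in the frame of slot_black below 0.004 m), for 0.2 s.
2. the cover's tongue is under the bar at the front of the case while its rear is still up (tilted more than 4.5 degrees) (x of cover_tongue in the frame of case between -0.08 and -0.059 m and z of cover_tongue in the frame of case between 0.052 and 0.067 m and y of cover_tongue in the frame of case between -0.012 and 0.012 m and angle between the z axis of cover and the z axis of case, either way round above 0.08 rad), for 0.1 s.
At the end, for the whole second after the job is handed in: Each stamp present stands in its colour's slot (within 8 mm of its centre, 4 mm of its floor, 0.1 rad of upright); the cover lies flat on the case (0.03 rad, 2.5 mm of rim height, centred to 8 mm), tongue under the bar, catch sprung forward over it (below 1.5 mm); all at rest (all of step 1 and x of cover_tongue in the frame of case between -0.08 and -0.059 m and z of cover_tongue in the frame of case between 0.052 and 0.067 m and y of cover_tongue in the frame of case between -0.012 and 0.012 m and angle between the z axis of cover and the z axis of case, either way round below 0.03 rad and angle between the x axis of cover and the x axis of case, either way round below 0.06 rad and angle between cover's own z axis and vertical below 0.5 rad and horizontal distance between cover and case below 0.008 m and z of cover in the frame of case between 0.052 and 0.0575 m and value of joint catch below 0.0015 m and linear speed of cover below 0.02 m/s); the robot touches nothing.
It fails at once if the roll of labels is moved more than 4 cm (distance of label_roll from where it was at the start of the episode above 0.04 m).
Of stamp_red, stamp_blue, stamp_green, stamp_yellow, stamp_black only 3 to 5 are there at a start; the rules pass over those that are not, and their reading is None.
At some moment in a run one of stamp_red, stamp_blue, stamp_green, stamp_yellow, stamp_black may be knocked a few centimetres aside while the robot is not near it.
It also fails if it takes over 210 s, if anything falls off the work surface, if the arm or the gripper's body presses on something with over 40 N, if the wrist force passes 120 N, or if a joint passes its speed limit or range.

## Robot

A 6-joint arm with a two-finger parallel gripper is mounted at the origin on a cart in front of the work surface, level with it; the furniture and walls round the work are solid. World frame = base frame: x ahead of the robot, y to its left, z up, the work surface at z = 0. Lengths are in mm, angles in degrees, forces in N, time in s.
With the tool pointing down it reaches from about 300 to 850 mm from the base axis. Payload 4.2 kg.
Tool frame: the origin (TCP) lies midway between the tips of the shut fingers; the grasp point (between the pads) lies 19 mm behind it; x points along the fingers, y is the direction in which the jaws open and shut, and the axes are right-handed (so a half turn about x gives the same grasp; the last joint's range is limited). The gripper opens to 91 mm and grips with 3 to 60 N. Pads are 32 mm wide; open, the fingers measure 118 mm over their backs; the gripper's body (76 mm by 178 mm) begins 60 mm behind the grasp point.
Start: joints at [64.744, 18.312, 89.639, -0, 72.044, -1.146], TCP at [234.886, 524.854, 213.976] pointing down, gripper open.
Joint ranges: [-177.97, 177.97], [-48.28, 115.42], [12.27, 149.76], [-77.06, 257.06], [2.81, 150.46], [-146.56, 146.56]. Speed limits (degrees/s): [147.25, 147.25, 180, 180, 180, 180].

## Interface

Orientations are given as [roll, pitch, yaw] about the fixed x, y, z axes, in that order (R = Rz(yaw) Ry(pitch) Rx(roll)).
In Python, from workcell import env gives the robot as it stands.
- The arm moves only by the shell command python3 -m handwheel 'ROWS' [FORCE]. ROWS is text: rows parted by semicolons, each of 7 numbers parted by spaces: the turn, a rotation vector about the tool's x, y, z in degrees, then the shift along the tool's x, y, z in m, then the finger opening in m, from 0 to 0.0912. In form: rx ry rz x y z grip; .... A call has 1 to 12 rows; each row is the pose to reach, as a shift and turn from the pose commanded when the call began, along the tool's axes at that moment; what a row does not reach only later rows make up. A row lasts 1/12 s, in which the tool goes at most 41.7 mm and 7.16 degrees, less where a joint would pass 70% of its speed; a pose out of reach is approached as far as the arm can. A call with a gripper value outside its range is refused whole. The fingers move at their own pace and stop on an object; FORCE is the grip in N (left out, the last holds). Time passes only in rows, so rows that repeat a pose let the fingers close. It gives the time, the measured TCP pose, the force and the opening at its end, in the units of the state.
- env.state(): the state, without advancing time (a new reading comes with each control period).
- env.grab_frame(name): name is "scene" or "top" or "wrist"; returns the picture (384x512x3 uint8, red, green, blue); there is no depth.
- env.get_calibration(name): a dict with "mtx" (3x3 intrinsics, pixels), "T" (4x4, takes a point from camera to world coordinates); the wrist camera has in their place "hand_eye" (4x4, takes a point from camera to tool coordinates, whose origin is the TCP and whose axes are the tool frame's). Camera axes: x right, y up, looking along -z (the intrinsics and any distortion apply to the point x, -y, -z); pixel columns grow to the right and rows downward; lengths in mm; the calibration is good to about 2 mm. The wrist camera is an equidistant fisheye: a pixel r from the principal point sees the ray r / f radians off the axis. A picture is of the moment at which its call begins: read the wrist's pose just before it. get_calibration takes no time and is no camera call.
- env.job_done(): hands the job in, once; it reports no verdict.
The state is a dict: "time_s": time; "qpos": joint angles; "qvel": joint speeds; "effort": joint torques, N m; "ee_pos": TCP position; "ee_rot": TCP orientation; "force": force on the tool from outside, world axes, zero at the start; "torque": the same for the moment, N m; "gripper_width": finger opening in mm.
Only numpy, scipy, OpenCV 4.12 (cv2) and the standard library are available. Lean on these libraries where they do the work, as an engineer would, in place of code of your own. Each camera call takes 0.05 s, during which the arm holds its last target. There are 200 camera calls.

## Working session

There is one attempt and no reset: what is moved stays moved. The work goes in short steps, Python scripts to look and compute and a shell command to move; the robot and the scene stay as the last step left them, time stands still between calls to the robot, and variables do not carry over. Pictures are saved under pics/ and viewed, on a budget of 17 in all, crops included, one or two more only if the job needs it, and the job is handed in when it is done.

```bash
ls; mkdir -p pics; python3 - <<'E'
from workcell import env
import cv2
for n in ("scene","top"):
    im=env.grab_frame(n); cv2.imwrite(f"pics/{n}0.png",cv2.cvtColor(im,cv2.COLOR_RGB2BGR))
    print(env.get_calibration(n))
print(env.get_calibration("wrist"))
print(env.state())
E
```

```text
pics
{'mtx': array([[488.2160864 ,   0.        , 262.32347563],
       [  0.        , 488.2160864 , 189.19299172],
       [  0.        ,   0.        ,   1.        ]]), 'T': array([[-9.69664747e-01,  1.58693503e-01, -1.85921090e-01,
         1.45829231e+02],
       [-2.43815765e-01, -5.73650720e-01,  7.81971051e-01,
         1.63061603e+03],
       [ 1.74399580e-02,  8.03580253e-01,  5.94940858e-01,
         1.32963498e+03],
       [ 0.00000000e+00,  0.00000000e+00,  0.00000000e+00,
         1.00000000e+00]])}
{'mtx': array([[355.43274911,   0.        , 258.85871939],
       [  0.        , 355.43274911, 189.9625138 ],
       [  0.        ,   0.        ,   1.        ]]), 'T': array([[-7.42364726e-02,  9.75458549e-01, -2.07291015e-01,
         2.78214136e+02],
       [-9.97222028e-01, -7.38844743e-02,  9.45049978e-03,
        -6.84895874e+00],
       [-6.09701685e-03,  2.07416738e-01,  9.78233675e-01,
         1.25770108e+03],
       [ 0.00000000e+00,  0.00000000e+00,  0.00000000e+00,
         1.00000000e+00]])}
{'mtx': array([[297.31863964,   0.        , 252.57698657],
       [  0.    
[... 386 characters left out ...]
00000e+00,  0.00000000e+00,
         1.00000000e+00]])}
{'time_s': 0.1, 'qpos': array([ 6.47453998e+01,  1.83480149e+01,  8.96995002e+01, -2.03334099e-03,
        7.20430784e+01, -1.14764107e+00]), 'qvel': array([ 0.03560113, -0.14278554, -0.05211597,  0.01325866,  0.03645407,
       -0.05401265]), 'effort': array([ 1.30025212e-03, -4.13331270e+01, -2.32509702e+01,  7.28579611e-02,
        4.21974482e-02, -6.27072905e-05]), 'ee_pos': array([234.68810032, 524.43460232, 213.20340779]), 'ee_rot': array([ -89.92511233,   89.90938585, -114.03144302]), 'force': array([0.76129156, 0.63350489, 1.23150175]), 'torque': array([ 0.02672897,  0.00917499, -0.02708449]), 'gripper_width': 91.27704814616617}
```

View pics/scene0.png

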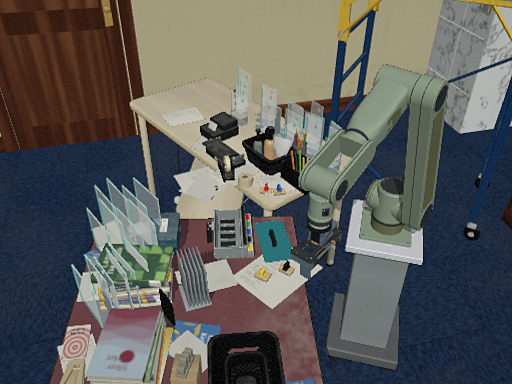

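View pics/top0.png

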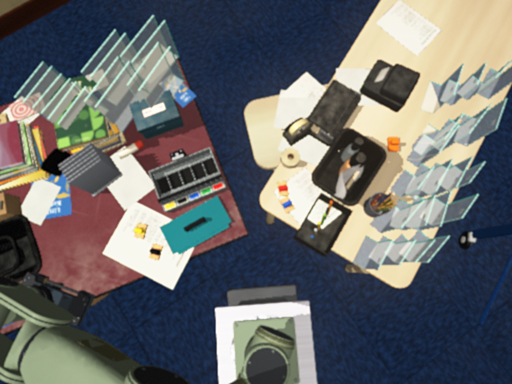

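The scene picture shows the case (232,235), the cover (270,240), yellow and black stamps on a sheet (263,275)/(287,268), and red and blue stamps on the beige desk (265,188)/(279,188). In the top picture the case is at (185,178), the cover (196,225), the stamps (140,230), (155,252), (283,188), (284,205), an orange item (394,143) and the roll (290,157). Next is a close crop of both areas.

```bash
cat > h.py <<'E'
from workcell import env
import numpy as np, cv2
from scipy.spatial.transform import Rotation as R
def grab(n): return cv2.cvtColor(env.grab_frame(n),cv2.COLOR_RGB2BGR)
def pose():
    s=env.state(); T=np.eye(4); T[:3,:3]=R.from_euler('xyz',s['ee_rot'],degrees=True).as_matrix(); T[:3,3]=s['ee_pos']; return T
def ray(n,uv,Tt=None):
    c=env.get_calibration(n); K=c['mtx']; x=(uv[0]-K[0,2])/K[0,0]; y=(uv[1]-K[1,2])/K[1,1]
    if n=='wrist':
        r=np.hypot(x,y); s=np.sin(r)/max(r,1e-9); d=np.array([x*s,-y*s,-np.cos(r)]); T=(pose() if Tt is None else Tt)@c['hand_eye']
    else: d=np.array([x,-y,-1.]); T=c['T']
    return T[:3,3],T[:3,:3]@d
def at(n,uv,z,Tt=None):
    o,d=ray(n,uv,Tt); return (o+d*(z-o[2])/d[2])
def proj(n,p,Tt=None):
    c=env.get_calibration(n); K=c['mtx']; T=(pose() if Tt is None else Tt)@c['hand_eye'] if n=='wrist' else c['T']
    q=np.linalg.inv(T)@np.r_[p,1]; v=np.array([q[0],-q[1],-q[2]])
    if n=='wrist':
        h=np.hypot(v[0],v[1]); th=np.arctan2(h,v[2]); return K[:2,2]+K[0,0]*th*v[:2]/h
    return (K@(v/v[2]))[:2]
E
python3 - <<'E'
from h import *
im=cv2.imread('pics/top0.png')
a=cv2.resize(im[140:290,100:250],(600,600),interpolation=cv2.INTER_CUBIC)
b=cv2.resize(im[140:290,260:310],(200,600),interpolation=cv2.INTER_CUBIC)
cv2.imwrite('pics/top1.png',np.hstack([a,b]))
E
```

```text
(no output)
```

View pics/top1.png

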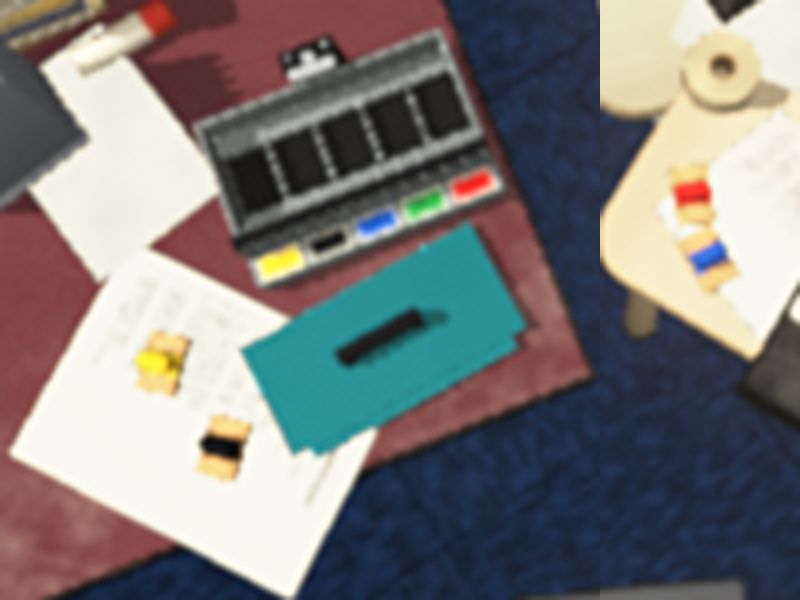

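The crop shows labels from left to right: yellow (280,263), black (328,240), blue (377,222), green (424,203), red (473,185). Four stamps are out: yellow (155,362), black (222,445), red (691,193), blue (708,257). The orange item at top (394,143) is the decoy. The cover's tongue points towards the robot.

```bash
python3 - <<'E'
from h import *
L=lambda u,v:(100+(u-.5)/4,140+(v-.5)/4)
Rr=lambda u,v:(260+(u-600)/4,140+v/4)
lab=[at('top',L(*p),30) for p in [(280,263),(328,240),(377,222),(424,203),(473,185)]]
loc=np.array([[-84,y] for y in (90,45,0,-45,-90)])
W=np.array(lab)[:,:2]; 
A=loc-loc.mean(0);B=W-W.mean(0);U,S,V=np.linalg.svd(A.T@B);Q=(U@np.diag([1,np.linalg.det(U@V)])@V).T
c=W.mean(0)-Q@loc.mean(0); print('case',c,np.degrees(np.arctan2(Q[1,0],Q[0,0])),(W-c)@Q)
for n,p,a,b in [('y',L(155,362),L(168,345),L(158,380)),('k',L(222,445),L(230,425),L(215,470)),('r',Rr(691,193),Rr(685,172),Rr(695,215)),('b',Rr(708,257),Rr(693,240),Rr(718,280))]:
    d=at('top',a,16)-at('top',b,16); print(n,at('top',p,42),np.degrees(np.arctan2(d[1],d[0])),np.linalg.norm(d))
for p in [(243,349),(470,222),(295,445),(320,455),(520,345),(527,325)]: print('cov',at('top',L(*p),11))
print('handle',at('top',L(380,337),35),at('top',L(340,357),35),at('top',L(421,316),35))
for n in ['scene']:
  for uv in [(265,188),(279,188),(263,275),(287,268)]: print(at(n,uv,42))
E
```

```text
case [615.5443588  236.69165485] 18.165484524296502 [[-85.51263922  90.83710263]
 [-82.33789654  44.97837742]
 [-83.69703838  -0.43448645]
 [-83.54167674 -44.7568361 ]
 [-84.91074912 -90.6241575 ]]
y [425.9511227  402.07300727  42.        ] -16.540956677645557 31.22520897345597
k [351.54050472 345.79985301  42.        ] -19.809042917980342 39.72049981845322
r [ 535.6198722  -102.39606044   42.        ] 7.785719401694568 40.19849617382401
b [ 477.99009828 -112.07498131   42.        ] 26.71427027711263 41.82911303531531
cov [435.34972204 335.20688589  11.        ]
cov [533.8663101  130.52815539  11.        ]
cov [348.69345805 291.63117954  11.        ]
cov [338.54434506 270.25024051  11.        ]
cov [420.6272303   92.23540526  11.        ]
cov [437.75955334  85.07560934  11.        ]
handle [433.82859941 210.40973143  35.        ] [419.17428056 245.39505048  35.        ] [449.36772275 174.33054177  35.        ]
[538.91412488 -73.6353662   42.        ]
[478.805372   -90.27153264  42.        ]
[419.89591641 438.59751529  42.        ]
[343.82824405 382.25401955  42.        ]
```

```bash
cat >> h.py <<'E'
def goal(x,y,z,yaw,tilt=0,half=0):
    """tool x down, tool y along world yaw (+180*half); tilt about tool y"""
    a=np.radians(yaw+180*half); Y=np.array([np.cos(a),np.sin(a),0]); X=np.array([0,0,-1.]); 
    M=np.c_[X,Y,np.cross(X,Y)]; M=M@R.from_euler('z',tilt,degrees=True).as_matrix()
    T=np.eye(4);T[:3,:3]=M;T[:3,3]=x,y,z;return T
def delta(G,T=None):
    T=pose() if T is None else T; D=np.linalg.inv(T)@G; rv=R.from_matrix(D[:3,:3]).as_rotvec(degrees=True)
    print('row',np.round(rv,1),np.round(D[:3,3]/1000,4),'n>=',round(max(np.linalg.norm(rv)/7.16,np.linalg.norm(D[:3,3])/41.7),1)); 
def st():
    s=env.state(); T=pose(); print('t',round(s['time_s'],2),'p',np.round(s['ee_pos'],1),'toolY yaw',round(np.degrees(np.arctan2(T[1,1],T[0,1])),1),'down',np.round(T[:3,0],3),'F',np.round(s['force'],1),'w',round(s['gripper_width'],1),'q',np.round(s['qpos'],0))
E
python3 -c "
from h import *
st()
for h in(0,1): delta(goal(385,375,200,-18,half=h))"
```

```text
t 0.1 p [234.7 524.4 213.2] toolY yaw 65.9 down [-0.001 -0.001 -1.   ] F [0.8 0.6 1.2] w 91.3 q [65. 18. 90. -0. 72. -1.]
row [83.9  0.1  0.1] [ 0.0133 -0.075   0.1982] n>= 11.7
row [-96.1  -0.1   0.1] [ 0.0133 -0.075   0.1982] n>= 13.4
```

```bash
python3 -m handwheel '84 0 0 0.013 -0.075 0.198 0.0912;84 0 0 0.013 -0.075 0.198 0.0912;84 0 0 0.013 -0.075 0.198 0.0912;84 0 0 0.013 -0.075 0.198 0.0912;84 0 0 0.013 -0.075 0.198 0.0912;84 0 0 0.013 -0.075 0.198 0.0912;84 0 0 0.013 -0.075 0.198 0.0912;84 0 0 0.013 -0.075 0.198 0.0912;84 0 0 0.013 -0.075 0.198 0.0912;84 0 0 0.013 -0.075 0.198 0.0912;84 0 0 0.013 -0.075 0.198 0.0912;84 0 0 0.013 -0.075 0.198 0.0912'; python3 -m handwheel '0 0 0 0 0 0 0.0912;0 0 0 0 0 0 0.0912;0 0 0 0 0 0 0.0912;0 0 0 0 0 0 0.0912'
python3 - <<'E'
from h import *
st(); T=pose(); np.save('T1.npy',T); im=grab('wrist'); cv2.imwrite('pics/w1.png',im); cv2.imwrite('pics/w1b.png',cv2.resize(im,(800,600),interpolation=cv2.INTER_CUBIC))
E
```

```text
time_s: 1.1
ee_pos: [384.8, 375.2, 200.5]
ee_rot: [-30.9, 89.9, -139.4]
force: [0.6, 0.4, 0.3]
gripper_width: 91.2
time_s: 1.43
ee_pos: [384.9, 375.5, 200.8]
ee_rot: [-37.0, 90.0, -145.0]
force: [-0.9, 1.2, 0.7]
gripper_width: 91.1
t 1.43 p [384.9 375.5 200.8] toolY yaw -18.0 down [-0. -0. -1.] F [-0.9  1.2  0.7] w 91.1 q [43. 15. 96.  0. 69. 61.]
```

View pics/w1b.png

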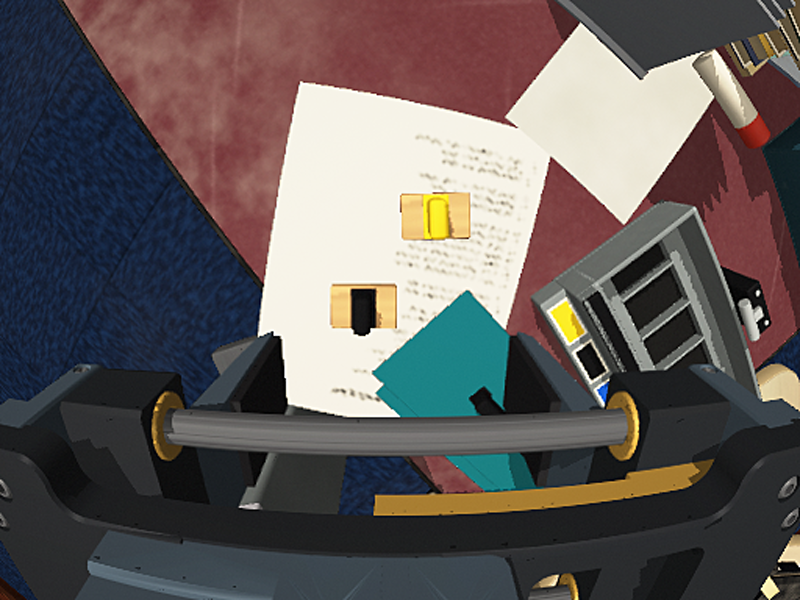

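The wrist view (800x600) shows the yellow base at corners (402,194) to (470,240), the black base at (331,285) to (397,328), and the clear case and cover to the lower right.

```bash
python3 - <<'E'
from h import *
T=np.load('T1.npy'); f=lambda u,v,z:at('wrist',(u/1.5625-.2,v/1.5625-.2),z,T)
for n,c in [('y',[(402,194),(470,194),(470,239),(404,239)]),('k',[(331,285),(397,285),(396,327),(332,327)])]:
    p=np.array([f(*q,16) for q in c]); d=(p[1]+p[2]-p[0]-p[3])/2; e=(p[0]+p[1]-p[2]-p[3])/2
    print(n,p.mean(0),np.linalg.norm(d),np.degrees(np.arctan2(d[1],d[0])),np.linalg.norm(e),np.degrees(np.arctan2(e[1],e[0])))
print('handle top y',f(437,197,42),f(435,235,42),'k',f(363,290,42),f(363,335,42))
E
```

```text
y [428.54203731 407.73993689  16.        ] 51.73732225914621 -17.42874037276793 34.98059256865387 74.04903457077737
k [352.06388539 356.95396943  16.        ] 52.337978532814915 -18.02762140306545 35.28820731299542 70.83073841295788
handle top y [431.47861075 424.31755781  42.        ] [422.0313774  398.66732978  42.        ] k [359.82206211 376.03200263  42.        ] [348.18665126 342.70150668  42.        ]
```

```bash
python3 - <<'E'
from h import *
T=np.load('T1.npy'); f=lambda u,v,z:at('wrist',(u/1.5625-.2,v/1.5625-.2),z,T)
print('labels y,k',f(566,320,30),f(591,361,30))
a=np.radians(18.17);Q=np.array([[np.cos(a),-np.sin(a)],[np.sin(a),np.cos(a)]])
for y in(90,45): print(np.array([615.5,236.7])+Q@[-84,y])
print('paper corner wrist',f(299,82,0),f(548,155,0)); L=lambda u,v:(100+(u-.5)/4,140+(v-.5)/4)
print('top',at('top',L(12,454),0),at('top',L(140,247),0))
delta(goal(428.5,407.7,90,-17.5))
E
```

```text
labels y,k [505.65708469 298.98499871  30.        ] [521.13562945 254.66745911  30.        ]
[507.62324897 296.01784375]
[521.65593519 253.26174807]
paper corner wrist [359.47250058 544.90538524   0.        ] [532.59379978 428.21493893   0.        ]
top [359.99291013 541.37251785   0.        ] [535.63674191 429.26465469   0.        ]
row [-0.5  0.   0. ] [ 0.1109  0.0314 -0.0441] n>= 3.0
```

```bash
python3 -m handwheel '0 0 0 0.111 0.031 -0.044 0.0912;0 0 0 0.111 0.031 -0.044 0.0912;0 0 0 0.111 0.031 -0.044 0.0912;0 0 0 0.111 0.031 -0.044 0.0912;0 0 0 0.111 0.031 -0.044 0.06;0 0 0 0.111 0.031 -0.044 0.06;0 0 0 0.111 0.031 -0.044 0.06'
python3 - <<'E'
from h import *
st(); T=pose(); np.save('T2.npy',T); im=grab('wrist'); cv2.imwrite('pics/w2.png',im); cv2.imwrite('pics/w2b.png',cv2.resize(im,(800,600),interpolation=cv2.INTER_CUBIC))
E
```

```text
time_s: 2.07
ee_pos: [428.6, 408.3, 92.5]
ee_rot: [151.9, 89.8, 43.8]
force: [0.2, 0.3, 0.4]
gripper_width: 73.5
t 2.07 p [428.6 408.3  92.5] toolY yaw -18.1 down [ 0.003  0.003 -1.   ] F [0.2 0.3 0.4] w 73.5 q [42. 25. 97.  0. 57. 61.]
```

View pics/w2b.png

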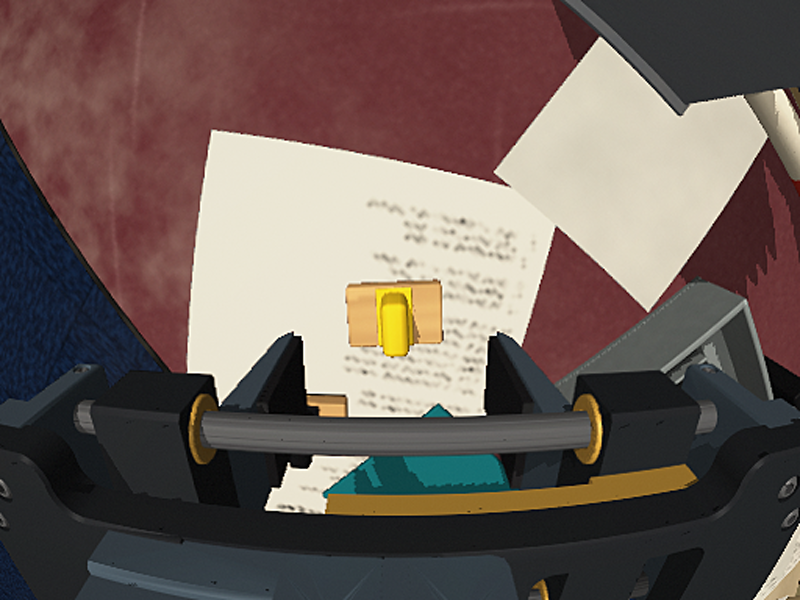

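The yellow base lies at (347,283), (440,281), (442,344) and (348,346), centred between the fingers.

```bash
cat >> h.py <<'E'
def base(T,c,z=16,k=1.5625):
    p=np.array([at('wrist',(u/k-.2,v/k-.2),z,T) for u,v in c]); d=(p[1]+p[2]-p[0]-p[3])/2; e=(p[0]+p[1]-p[2]-p[3])/2
    print(p.mean(0),np.linalg.norm(d),np.degrees(np.arctan2(d[1],d[0])),np.linalg.norm(e),np.degrees(np.arctan2(e[1],e[0]))); return p.mean(0)
E
python3 - <<'E'
from h import *
T=np.load('T2.npy'); p=base(T,[(347,283),(440,281),(442,344),(348,346)])
delta(goal(p[0],p[1],19.5,-17.5))
E
```

```text
[428.29384643 409.71219561  16.        ] 52.536579661648716 -16.864449453244838 37.179403924465944 73.14932411212473
row [-0.6 -0.2 -0.1] [ 0.0732 -0.0009 -0.0009] n>= 1.8
```

```bash
python3 -m handwheel '-0.6 0 0 0.02 -0.001 -0.001 0.06;-0.6 0 0 0.045 -0.001 -0.001 0.06;-0.6 0 0 0.065 -0.001 -0.001 0.06;-0.6 0 0 0.073 -0.001 -0.001 0.06;-0.6 0 0 0.073 -0.001 -0.001 0.06;-0.6 0 0 0.073 -0.001 -0.001 0;-0.6 0 0 0.073 -0.001 -0.001 0;-0.6 0 0 0.073 -0.001 -0.001 0;-0.6 0 0 0.073 -0.001 -0.001 0;-0.6 0 0 0.073 -0.001 -0.001 0;-0.6 0 0 0.073 -0.001 -0.001 0;-0.6 0 0 0.073 -0.001 -0.001 0' 25; python3 -c "
from h import *
st()"
```

```text
time_s: 3.12
ee_pos: [427.6, 409.0, 17.2]
ee_rot: [146.3, 90.0, 38.8]
force: [0.9, -0.5, 0.1]
gripper_width: 16.4
t 3.12 p [427.6 409.   17.2] toolY yaw -17.5 down [ 0.  0. -1.] F [ 0.9 -0.5  0.1] w 16.4 q [ 43.  30. 102.  -0.  48.  60.]
```

```bash
python3 -m handwheel '0 0 0 0 0 0 0;0 0 0 0 0 0 0;0 0 0 -0.03 0 0 0;0 0 0 -0.07 0 0 0;0 0 0 -0.11 0 0 0;0 0 0 -0.15 0 0 0;0 0 0 -0.15 0 0 0;0 0 0 -0.15 0 0 0'; python3 -c "
from h import *
st(); delta(goal(587.4,322.2,170,18.2))"
```

```text
time_s: 3.78
ee_pos: [428.5, 410.0, 169.6]
ee_rot: [151.6, 89.7, 44.0]
force: [-0.4, 0.3, -1.8]
gripper_width: 14.0
t 3.78 p [428.5 410.  169.6] toolY yaw -17.5 down [ 0.004  0.004 -1.   ] F [-0.4  0.3 -1.8] w 14.0 q [43. 21. 91.  0. 67. 60.]
row [-35.7  -0.2  -0.2] [-1.00e-04  1.78e-01  3.59e-02] n>= 5.0
```

```bash
python3 -m handwheel '-35.7 0 0 0 0.178 0.036 0;-35.7 0 0 0 0.178 0.036 0;-35.7 0 0 0 0.178 0.036 0;-35.7 0 0 0 0.178 0.036 0;-35.7 0 0 0 0.178 0.036 0;-35.7 0 0 0 0.178 0.036 0;-35.7 0 0 0 0.178 0.036 0;-35.7 0 0 0 0.178 0.036 0;-35.7 0 0 0 0.178 0.036 0'
python3 - <<'E'
from h import *
st(); T=pose(); np.save('T3.npy',T); im=grab('wrist'); cv2.imwrite('pics/w3.png',im); cv2.imwrite('pics/w3b.png',cv2.resize(im,(800,600),interpolation=cv2.INTER_CUBIC))
E
```

```text
time_s: 4.53
ee_pos: [584.8, 321.7, 166.0]
ee_rot: [-93.1, 89.9, -164.9]
force: [-0.0, 0.2, -0.6]
gripper_width: 13.8
t 4.53 p [584.8 321.7 166. ] toolY yaw 18.2 down [-0.002 -0.001 -1.   ] F [-0.   0.2 -0.6] w 13.8 q [28. 28. 80.  0. 71. 10.]
```

View pics/w3b.png

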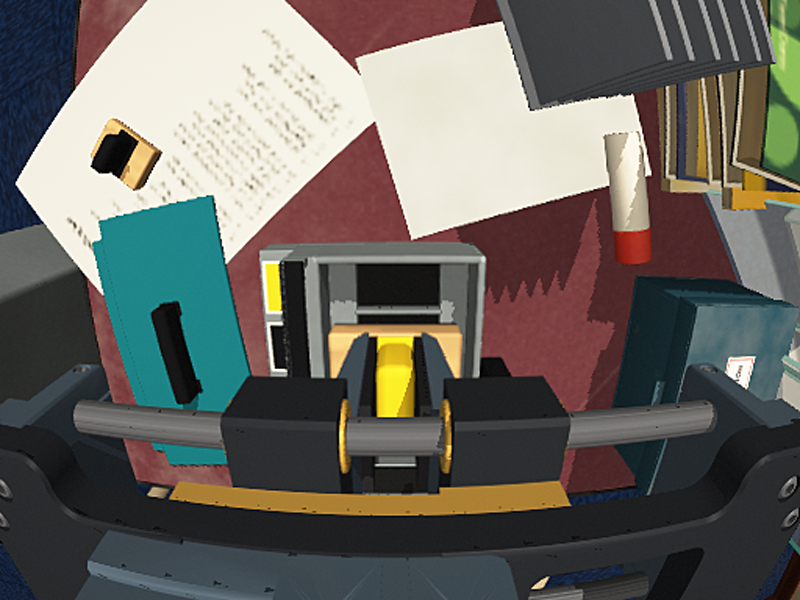

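The wrist view shows the +y end of the case (end wall from (262,246) to (486,258)), the held yellow stamp over it, and the cover at left with corners (213,197) and (97,238). I'll zoom into the case end.

```bash
python3 - <<'E'
from h import *
im=cv2.imread('pics/w3.png'); cv2.imwrite('pics/w3c.png',cv2.resize(im[145:245,160:320],(800,500),interpolation=cv2.INTER_CUBIC))
T=np.load('T3.npy'); a=np.radians(18.17);Q=np.array([[np.cos(a),-np.sin(a)],[np.sin(a),np.cos(a)]])
for x,y,z in [(50,111,55),(55,116,55),(-50,111,55),(-97,109,30),(-84,90,30)]:
    w=np.r_[np.array([615.5,236.7])+Q@[x,y],z]; u=proj('wrist',w,T); print((x,y,z),(u-[160,145]+.5)*5)
E
```

```text
(50, 111, 55) [735.47911708 131.71517154]
(55, 116, 55) [761.58414817 106.98021685]
(-50, 111, 55) [223.76479396 131.1441328 ]
(-97, 109, 30) [ 30.63986511 117.83245198]
(-84, 90, 30) [ 93.2957812 202.2971575]
```

View pics/w3c.png

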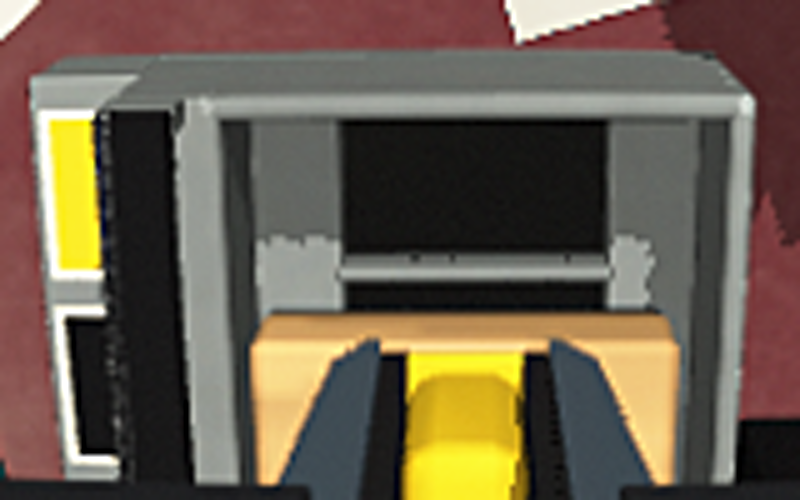

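```bash
python3 - <<'E'
from h import *
T=np.load('T3.npy')
for s in(-27,27):
  for h in (1.2,17.2):
    w=(T@[h,s,-18,1])[:3]; print(s,h,(proj('wrist',w,T)-[160,145]+.5)*5)
c=np.array([614.0,238.7]);a=np.radians(18.2);Q=np.array([[np.cos(a),-np.sin(a)],[np.sin(a),np.cos(a)]])
s=c+Q@[0,90];print(s);delta(goal(s[0],s[1],27,18.2))
E
```

```text
-27 1.2 [246.31284079 340.64522607]
-27 17.2 [262.91202036 299.20741846]
27 1.2 [682.26962324 340.48964036]
27 17.2 [665.89746864 299.05209052]
[585.88985733 324.19748464]
row [ 0.  -0.   0.1] [ 0.1395  0.0018 -0.0019] n>= 3.3
```

```bash
python3 -m handwheel '0 0 0 0.03 0.002 -0.003 0;0 0 0 0.07 0.002 -0.003 0;0 0 0 0.1 0.002 -0.003 0;0 0 0 0.12 0.002 -0.003 0;0 0 0 0.13 0.002 -0.003 0;0 0 0 0.138 0.002 -0.003 0;0 0 0 0.143 0.002 -0.003 0;0 0 0 0.143 0.002 -0.003 0'; python3 -c "
from h import *
st()"
```

```text
time_s: 5.25
ee_pos: [587.4, 325.0, 24.1]
ee_rot: [105.9, 90.0, 34.1]
force: [-0.3, -0.2, -0.4]
gripper_width: 13.9
t 5.25 p [587.4 325.   24.1] toolY yaw 18.2 down [ 0.  0. -1.] F [-0.3 -0.2 -0.4] w 13.9 q [28. 36. 90.  0. 55. 10.]
```

```bash
python3 -m handwheel '0 0 0 0.0015 -0.001 0 0;0 0 0 0.0025 -0.001 0 0;0 0 0 0.0025 -0.001 0 0;0 0 0 0.0025 -0.001 0 0.034;0 0 0 0.0025 -0.001 0 0.034;0 0 0 0.0025 -0.001 0 0.034;0 0 0 0.0025 -0.001 0 0.034;0 0 0 -0.02 -0.001 0 0.034;0 0 0 -0.05 -0.001 0 0.034;0 0 0 -0.08 -0.001 0 0.06;0 0 0 -0.12 -0.001 0 0.06;0 0 0 -0.15 -0.001 0 0.06'; python3 - <<'E'
from h import *
st(); T=pose(); np.save('T4.npy',T); delta(goal(352,357,90,-18)); im=grab('wrist'); cv2.imwrite('pics/w4.png',im)
E
```

```text
time_s: 6.25
ee_pos: [586.9, 324.4, 177.0]
ee_rot: [101.2, 89.9, 29.3]
force: [0.1, 0.9, -0.3]
gripper_width: 51.1
t 6.25 p [586.9 324.4 177. ] toolY yaw 18.2 down [ 0.002  0.001 -1.   ] F [ 0.1  0.9 -0.3] w 51.1 q [28. 28. 79.  0. 72. 10.]
row [36.2 -0.1 -0.1] [ 0.0865 -0.2132 -0.1042] n>= 6.1
```

```bash
python3 -m handwheel '36.2 0 0 0.0 -0.213 -0.104 0.06;36.2 0 0 0.0 -0.213 -0.104 0.06;36.2 0 0 0.0 -0.213 -0.104 0.06;36.2 0 0 0.0 -0.213 -0.104 0.06;36.2 0 0 0.03 -0.213 -0.104 0.06;36.2 0 0 0.085 -0.213 -0.104 0.06;36.2 0 0 0.085 -0.213 -0.104 0.06;36.2 0 0 0.085 -0.213 -0.104 0.06;36.2 0 0 0.085 -0.213 -0.104 0.06'
python3 - <<'E'
from h import *
st(); T=pose(); np.save('T5.npy',T); im=grab('wrist'); cv2.imwrite('pics/w5.png',im)
a=cv2.resize(im[160:280,170:330],(800,600),interpolation=cv2.INTER_CUBIC)[:600,:400*2]
b=cv2.imread('pics/w4.png')[130:290,150:330]
cv2.imwrite('pics/w5b.png',np.vstack([np.hstack([cv2.resize(im[170:290,170:300],(390,360)),cv2.resize(b,(405,360))])]))
E
```

```text
time_s: 7.05
ee_pos: [351.0, 356.2, 88.5]
ee_rot: [-20.9, 89.9, -128.9]
force: [-0.4, 0.1, 0.3]
gripper_width: 60.4
t 7.05 p [351.  356.2  88.5] toolY yaw -17.9 down [-0.001 -0.002 -1.   ] F [-0.4  0.1  0.3] w 60.4 q [ 44.  19. 110.  -0.  52.  62.]
```

View pics/w5b.png

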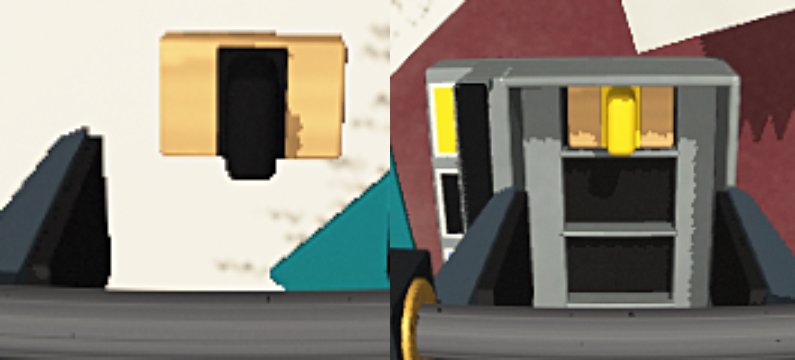

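Right half: the yellow stamp sits in its slot. Left half: the black base corners are (160,37), (343,35), (342,157), (160,155).

```bash
python3 - <<'E'
from h import *
T=np.load('T5.npy'); p=base(T,[((170+u/3)*1.5625,(170+v/3)*1.5625) for u,v in [(160,37),(343,36),(342,157),(160,155)]])
delta(goal(p[0],p[1],18,-17.7))
E
```

```text
[351.52034087 356.89618188  16.        ] 52.59573172233245 -18.129301619388293 36.30340155032141 71.8973820351985
row [-0.3 -0.1 -0.1] [ 0.072  -0.0013  0.001 ] n>= 1.7
```

```bash
python3 -m handwheel '0 0 0 0.02 -0.001 0 0.06;0 0 0 0.045 -0.001 0 0.06;0 0 0 0.065 -0.001 0 0.06;0 0 0 0.07 -0.001 0 0.06;0 0 0 0.07 -0.001 0 0.05;0 0 0 0.07 -0.001 0 0;0 0 0 0.07 -0.001 0 0;0 0 0 0.07 -0.001 0 0;0 0 0 0.07 -0.001 0 0;0 0 0 0.07 -0.001 0 0;0 0 0 0.07 -0.001 0 0;0 0 0 0.07 -0.001 0 0' 25;python3 -m handwheel '0 0 0 0 0 0 0;0 0 0 0 0 0 0;0 0 0 0 0 0 0'; python3 -c "
from h import *
st()"
```

```text
time_s: 8.1
ee_pos: [350.9, 357.1, 19.4]
ee_rot: [146.4, 89.9, 38.4]
force: [-1.2, -0.2, 3.4]
gripper_width: 13.7
time_s: 8.35
ee_pos: [350.9, 357.1, 19.3]
ee_rot: [151.3, 90.0, 43.3]
force: [0.1, -0.3, 4.8]
gripper_width: 13.9
t 8.35 p [350.9 357.1  19.3] toolY yaw -18.0 down [ 0.001  0.001 -1.   ] F [ 0.1 -0.3  4.8] w 13.9 q [ 44.  24. 114.  -0.  42.  62.]
```

```bash
python3 -m handwheel '0 0 0 -0.03 0 0 0;0 0 0 -0.07 0 0 0;0 0 0 -0.11 0 0 0;0 0 0 -0.13 0 0 0;0 0 0 -0.13 0 0 0;0 0 0 -0.13 0 0 0'; python3 -c "
from h import *
st()
c=np.array([614.0,238.7]);a=np.radians(18.2);Q=np.array([[np.cos(a),-np.sin(a)],[np.sin(a),np.cos(a)]])
s=c+Q@[0,46];print(s);delta(goal(s[0],s[1],150,18.2))"
```

```text
time_s: 8.85
ee_pos: [350.6, 356.9, 149.3]
ee_rot: [157.5, 89.9, 49.5]
force: [-0.3, -0.8, -1.0]
gripper_width: 14.0
t 8.85 p [350.6 356.9 149.3] toolY yaw -18.0 down [ 0.001  0.001 -1.   ] F [-0.3 -0.8 -1. ] w 14.0 q [ 44.  15. 105.   0.  60.  62.]
[599.63259375 282.39871437]
row [-36.2  -0.1  -0.1] [-0.0005  0.2598 -0.0061] n>= 6.2
```

```bash
python3 -m handwheel '-36.2 0 0 0 0.26 -0.006 0;-36.2 0 0 0 0.26 -0.006 0;-36.2 0 0 0 0.26 -0.006 0;-36.2 0 0 0 0.26 -0.006 0;-36.2 0 0 0 0.26 -0.006 0;-36.2 0 0 0 0.26 -0.006 0;-36.2 0 0 0 0.26 -0.006 0;-36.2 0 0 0 0.26 -0.006 0;-36.2 0 0 0 0.26 -0.006 0;-36.2 0 0 0 0.26 -0.006 0;-36.2 0 0 0 0.26 -0.006 0'
python3 - <<'E'
from h import *
st(); T=pose(); np.save('T6.npy',T); delta(goal(599.6,282.4,30,18.2)); im=grab('wrist'); cv2.imwrite('pics/w6.png',im)
E
```

```text
time_s: 9.77
ee_pos: [597.9, 282.6, 148.0]
ee_rot: [-92.6, 89.8, -164.4]
force: [0.6, 0.1, -1.2]
gripper_width: 13.8
t 9.77 p [597.9 282.6 148. ] toolY yaw 18.3 down [-0.003 -0.001 -1.   ] F [ 0.6  0.1 -1.2] w 13.8 q [24. 29. 83.  0. 69.  6.]
row [ 0.1 -0.   0.2] [0.118  0.0019 0.0008] n>= 2.8
```

```bash
python3 -m handwheel '0 0 0 0.03 0 0 0;0 0 0 0.07 0 0 0;0 0 0 0.1 0 0 0;0 0 0 0.108 0 0 0;0 0 0 0.115 0 0 0;0 0 0 0.12 0 0 0;0 0 0 0.12 0 0 0;0 0 0 0.12 0 0 0'; python3 -c "
from h import *
st();delta(goal(599.6,282.4,24,18.2))"
```

```text
time_s: 10.48
ee_pos: [599.0, 282.6, 32.5]
ee_rot: [152.8, 90.0, 81.0]
force: [1.0, 0.4, -1.0]
gripper_width: 13.7
t 10.48 p [599.  282.6  32.5] toolY yaw 18.2 down [ 0.  0. -1.] F [ 1.   0.4 -1. ] w 13.7 q [24. 34. 91.  0. 55.  6.]
row [ 0. -0. -0.] [0.0085 0.0006 0.0004] n>= 0.2
```

```bash
python3 -m handwheel '0 0 0 0.005 0.0005 0 0;0 0 0 0.0085 0.0005 0 0;0 0 0 0.0085 0.0005 0 0;0 0 0 0.0085 0.0005 0 0.034;0 0 0 0.0085 0.0005 0 0.034;0 0 0 0.0085 0.0005 0 0.034;0 0 0 0.0085 0.0005 0 0.034;0 0 0 -0.02 0.0005 0 0.034;0 0 0 -0.05 0.0005 0 0.034;0 0 0 -0.09 0.0005 0 0.05;0 0 0 -0.13 0.0005 0 0.07;0 0 0 -0.14 0.0005 0 0.0912'; python3 - <<'E'
from h import *
st(); T=pose(); np.save('T7.npy',T); delta(goal(500,-60,200,20)); delta(goal(500,-60,200,20,half=1)); im=grab('wrist'); cv2.imwrite('pics/w7.png',im)
E
```

```text
time_s: 11.48
ee_pos: [603.3, 283.7, 176.2]
ee_rot: [96.5, 89.3, 24.7]
force: [0.2, 0.3, 1.8]
gripper_width: 51.0
t 11.48 p [603.3 283.7 176.2] toolY yaw 18.2 down [ 0.011  0.005 -1.   ] F [0.2 0.3 1.8] w 51.0 q [24. 28. 80.  0. 71.  6.]
row [-1.8 -0.1 -0.7] [-0.0266 -0.2051  0.2943] n>= 8.6
row [ 1.782e+02 -1.100e+00  1.000e-01] [-0.0266 -0.2051  0.2943] n>= 24.9
```

```bash
python3 -m handwheel '-1.8 0 0 -0.027 -0.205 0.294 0.0912;-1.8 0 0 -0.027 -0.205 0.294 0.0912;-1.8 0 0 -0.027 -0.205 0.294 0.0912;-1.8 0 0 -0.027 -0.205 0.294 0.0912;-1.8 0 0 -0.027 -0.205 0.294 0.0912;-1.8 0 0 -0.027 -0.205 0.294 0.0912;-1.8 0 0 -0.027 -0.205 0.294 0.0912;-1.8 0 0 -0.027 -0.205 0.294 0.0912;-1.8 0 0 -0.027 -0.205 0.294 0.0912;-1.8 0 0 -0.027 -0.205 0.294 0.0912;-1.8 0 0 -0.027 -0.205 0.294 0.0912;-1.8 0 0 -0.027 -0.205 0.294 0.0912';python3 -m handwheel '0 0 0 0 0 0 0.0912;0 0 0 0 0 0 0.0912;0 0 0 0 0 0 0.0912'
python3 - <<'E'
from h import *
st(); T=pose(); np.save('T8.npy',T); im=grab('wrist'); cv2.imwrite('pics/w8.png',im)
b=cv2.imread('pics/w7.png')[150:300,160:320]
cv2.imwrite('pics/w8b.png',np.vstack([cv2.resize(im[0:280,60:460],(800,560),interpolation=cv2.INTER_CUBIC)]))
cv2.imwrite('pics/w7c.png',b)
E
```

```text
time_s: 12.53
ee_pos: [497.0, -60.5, 194.9]
ee_rot: [-140.7, 89.9, 149.3]
force: [0.0, 0.8, -0.1]
gripper_width: 91.1
time_s: 12.78
ee_pos: [497.5, -59.9, 195.5]
ee_rot: [-134.9, 90.0, 155.2]
force: [-1.0, 0.1, -0.7]
gripper_width: 91.4
t 12.78 p [497.5 -59.9 195.5] toolY yaw 20.1 down [-0.001  0.    -1.   ] F [-1.   0.1 -0.7] w 91.4 q [ -8.  12. 101.   0.  67. -28.]
```

View pics/w8b.png

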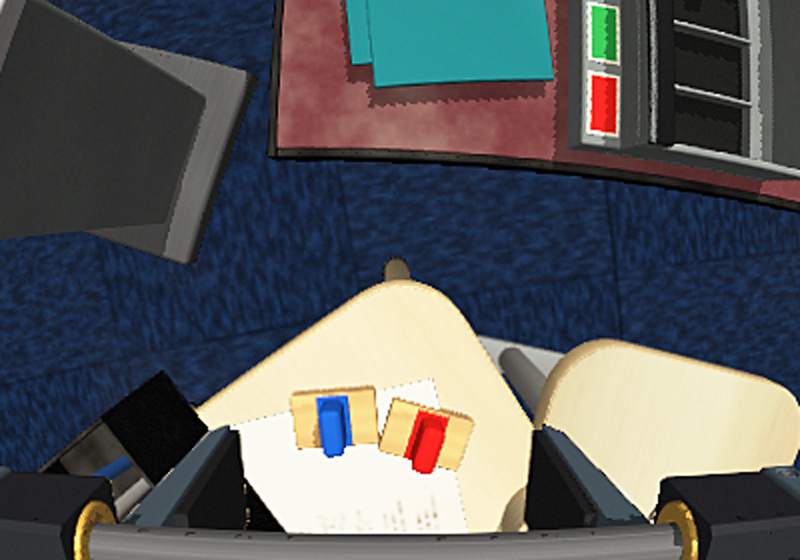

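The wrist crop shows the blue base at (291,396), (376,391), (378,442), (296,449) and the red base at (393,404), (473,416), (460,470), (381,450). The roll is at the right, partly hidden (515,515), and the red slot's far end of the case is at top right.

```bash
python3 - <<'E'
from h import *
T=np.load('T8.npy')
for n,c in [('b',[(291,396),(376,391),(378,442),(296,449)]),('r',[(393,404),(473,416),(460,470),(381,452)])]:
  p=base(T,[((60+u/2)*1.5625,(v/2)*1.5625) for u,v in c]); 
delta(goal(472,-120,90,20))
E
```

```text
[ 482.84997397 -112.35258925   16.        ] 52.95875479371203 24.635527361472164 34.72677021383053 112.13314953854457
[ 540.9814502  -102.59008326   16.        ] 51.81176749863232 8.405056533173498 35.411926416156625 98.53132085424772
row [ 0.1 -0.   0. ] [ 0.1057 -0.0445  0.0476] n>= 3.0
```

```bash
python3 -c "
from h import *
delta(goal(482.8,-112.4,90,23.5))"
```

```text
row [-3.4 -0.   0. ] [ 0.1057 -0.0317  0.0441] n>= 2.8
```

```bash
python3 -m handwheel '-3.4 0 0 0.06 -0.031 0.044 0.06;-3.4 0 0 0.105 -0.031 0.044 0.06;-3.4 0 0 0.105 -0.031 0.044 0.06;-3.4 0 0 0.105 -0.031 0.044 0.055;-3.4 0 0 0.105 -0.031 0.044 0.055;-3.4 0 0 0.105 -0.031 0.044 0.055;-3.4 0 0 0.105 -0.031 0.044 0.055'
python3 - <<'E'
from h import *
st(); T=pose(); np.save('T9.npy',T); im=grab('wrist'); cv2.imwrite('pics/w9.png',im)
b=cv2.imread('pics/w7c.png')
cv2.imwrite('pics/w9b.png',np.hstack([cv2.resize(im[150:300,160:330],(510,450),interpolation=cv2.INTER_CUBIC),cv2.resize(b,(280,262)) if 0 else np.vstack([cv2.resize(b,(280,262)),np.zeros((188,280,3),np.uint8)])]))
E
```

```text
time_s: 13.42
ee_pos: [485.3, -112.6, 93.1]
ee_rot: [56.0, 89.7, -10.6]
force: [0.3, 0.6, 0.4]
gripper_width: 55.1
t 13.42 p [ 485.3 -112.6   93.1] toolY yaw 23.4 down [ 0.005 -0.001 -1.   ] F [0.3 0.6 0.4] w 55.1 q [-14.  18. 110.   0.  52. -38.]
```

View pics/w9b.png

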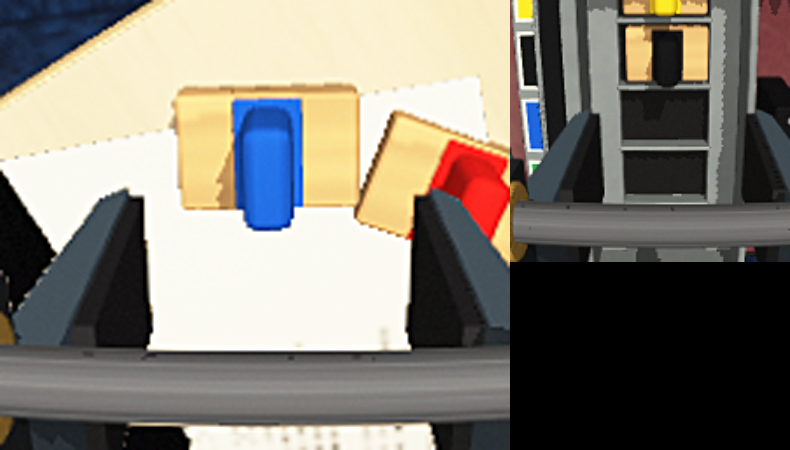

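The black stamp is seated next to the yellow (right inset). Blue base: (178,94), (358,92), (358,206), (181,209).

```bash
python3 - <<'E'
from h import *
T=np.load('T9.npy'); p=base(T,[((160+u/3)*1.5625,(150+v/3)*1.5625) for u,v in [(178,94),(358,92),(358,206),(181,209)]])
st(); delta(goal(p[0],p[1],19,23.6))
E
```

```text
[ 482.61454134 -112.44610246   16.        ] 52.29158940187516 24.207899654567154 35.27972033221324 113.92875208858082
t 13.47 p [ 485.1 -112.6   93.1] toolY yaw 23.4 down [ 0.004 -0.001 -1.   ] F [-0.5 -0.2  0.1] w 55.0 q [-14.  18. 110.   0.  52. -38.]
row [-0.2  0.1 -0.2] [ 0.074  -0.0025 -0.0013] n>= 1.8
```

```bash
python3 -m handwheel '-0.4 0 0 0.02 -0.001 -0.001 0.042;-0.4 0 0 0.045 -0.001 -0.001 0.042;-0.4 0 0 0.065 -0.001 -0.001 0.042;-0.4 0 0 0.072 -0.001 -0.001 0.042;-0.4 0 0 0.072 -0.001 -0.001 0.042;-0.4 0 0 0.072 -0.001 -0.001 0;-0.4 0 0 0.072 -0.001 -0.001 0;-0.4 0 0 0.072 -0.001 -0.001 0;-0.4 0 0 0.072 -0.001 -0.001 0;-0.4 0 0 0.072 -0.001 -0.001 0;-0.4 0 0 0.072 -0.001 -0.001 0;-0.4 0 0 0.072 -0.001 -0.001 0' 25; python3 -c "
from h import *
st()"
```

```text
time_s: 14.47
ee_pos: [482.4, -112.4, 19.6]
ee_rot: [60.5, 89.9, -5.7]
force: [-0.5, 1.0, 5.4]
gripper_width: 14.1
t 14.47 p [ 482.4 -112.4   19.6] toolY yaw 23.8 down [ 0.001 -0.    -1.   ] F [-0.5  1.   5.4] w 14.1 q [-14.  23. 115.   0.  42. -38.]
```

```bash
python3 -m handwheel '0 0 0 0 0 0 0;0 0 0 -0.03 0 0 0;0 0 0 -0.07 0 0 0;0 0 0 -0.11 0 0 0;0 0 0 -0.15 0 0 0;0 0 0 -0.15 0 0 0;0 0 0 -0.15 0 0 0'; python3 -c "
from h import *
st()
c=np.array([614.0,238.7]);a=np.radians(18.2);Q=np.array([[np.cos(a),-np.sin(a)],[np.sin(a),np.cos(a)]])
s=c+Q@[0,1];print(s);delta(goal(s[0],s[1],150,18.2))"
```

```text
time_s: 15.05
ee_pos: [482.9, -112.7, 170.8]
ee_rot: [52.4, 89.7, -13.8]
force: [-1.0, 0.0, -1.6]
gripper_width: 14.4
t 15.05 p [ 482.9 -112.7  170.8] toolY yaw 23.8 down [ 0.005 -0.001 -1.   ] F [-1.   0.  -1.6] w 14.4 q [-14.  13. 104.   0.  63. -38.]
[613.68766508 239.64997205]
row [ 5.6  0.2 -0.2] [ 0.0211  0.2617 -0.2698] n>= 9.0
```

```bash
python3 -m handwheel '5.6 0 0 0.02 0.261 -0.27 0;5.6 0 0 0.02 0.261 -0.27 0;5.6 0 0 0.02 0.261 -0.27 0;5.6 0 0 0.02 0.261 -0.27 0;5.6 0 0 0.02 0.261 -0.27 0;5.6 0 0 0.02 0.261 -0.27 0;5.6 0 0 0.02 0.261 -0.27 0;5.6 0 0 0.02 0.261 -0.27 0;5.6 0 0 0.02 0.261 -0.27 0;5.6 0 0 0.02 0.261 -0.27 0;5.6 0 0 0.02 0.261 -0.27 0;5.6 0 0 0.02 0.261 -0.27 0';python3 -m handwheel '0 0 0 0 0 0 0;0 0 0 0 0 0 0;0 0 0 0 0 0 0'; python3 -c "
from h import *
st();delta(goal(613.7,239.6,33,18.2))"
```

```text
time_s: 16.05
ee_pos: [610.3, 239.3, 146.3]
ee_rot: [-82.6, 89.7, -154.4]
force: [-0.3, 0.3, -0.4]
gripper_width: 14.0
time_s: 16.3
ee_pos: [611.5, 238.6, 149.1]
ee_rot: [-78.2, 90.0, -150.1]
force: [-0.0, -0.1, -0.6]
gripper_width: 14.0
t 16.3 p [611.5 238.6 149.1] toolY yaw 18.1 down [-0. -0. -1.] F [-0.  -0.1 -0.6] w 14.0 q [20. 28. 84. -0. 68.  2.]
row [-0.1  0.   0. ] [ 0.1161  0.0024 -0.0003] n>= 2.8
```

```bash
python3 -m handwheel '0 0 0 0.03 0.002 0 0;0 0 0 0.07 0.002 0 0;0 0 0 0.1 0.002 0 0;0 0 0 0.11 0.002 0 0;0 0 0 0.116 0.002 0 0;0 0 0 0.116 0.002 0 0;0 0 0 0.116 0.002 0 0'; python3 -c "
from h import *
st();delta(goal(613.7,239.6,23.5,18.2))"
```

```text
time_s: 16.88
ee_pos: [614.5, 240.3, 34.7]
ee_rot: [94.2, 89.9, 22.4]
force: [-0.6, -0.4, -1.0]
gripper_width: 13.7
t 16.88 p [614.5 240.3  34.7] toolY yaw 18.1 down [ 0.002  0.001 -1.   ] F [-0.6 -0.4 -1. ] w 13.7 q [20. 34. 91.  0. 55.  2.]
row [-0.1 -0.  -0.1] [ 0.0112 -0.001   0.0004] n>= 0.3
```

```bash
python3 -m handwheel '0 0 0 0.006 -0.0005 0.0005 0;0 0 0 0.01 -0.0005 0.0005 0;0 0 0 0.01 -0.0005 0.0005 0;0 0 0 0.01 -0.0005 0.0005 0.034;0 0 0 0.01 -0.0005 0.0005 0.034;0 0 0 0.01 -0.0005 0.0005 0.034;0 0 0 0.01 -0.0005 0.0005 0.034;0 0 0 -0.02 -0.0005 0.0005 0.034;0 0 0 -0.05 -0.0005 0.0005 0.034;0 0 0 -0.09 -0.0005 0.0005 0.05;0 0 0 -0.13 -0.0005 0.0005 0.06;0 0 0 -0.14 -0.0005 0.0005 0.06'; python3 - <<'E'
from h import *
st(); T=pose(); np.save('T10.npy',T); delta(goal(541,-102.6,130,10)); im=grab('wrist'); cv2.imwrite('pics/w10.png',im)
E
```

```text
time_s: 17.88
ee_pos: [616.4, 241.2, 180.6]
ee_rot: [92.8, 89.3, 21.0]
force: [0.8, 1.0, 0.4]
gripper_width: 51.2
t 17.88 p [616.4 241.2 180.6] toolY yaw 18.2 down [ 0.012  0.004 -1.   ] F [0.8 1.  0.4] w 51.2 q [20. 27. 81.  0. 71.  2.]
row [ 8.2 -0.1 -0.7] [ 0.0481 -0.1796  0.3031] n>= 8.5
```

```bash
python3 -m handwheel '8.2 0 0 0 -0.18 0.303 0.06;8.2 0 0 0 -0.18 0.303 0.06;8.2 0 0 0 -0.18 0.303 0.06;8.2 0 0 0 -0.18 0.303 0.06;8.2 0 0 0 -0.18 0.303 0.06;8.2 0 0 0 -0.18 0.303 0.06;8.2 0 0 0 -0.18 0.303 0.06;8.2 0 0 0 -0.18 0.303 0.06;8.2 0 0 0.03 -0.18 0.303 0.06;8.2 0 0 0.085 -0.18 0.303 0.06;8.2 0 0 0.085 -0.18 0.303 0.055;8.2 0 0 0.085 -0.18 0.303 0.055';python3 -m handwheel '0 0 0 0 0 0 0.055;0 0 0 0 0 0 0.055;0 0 0 0 0 0 0.055'
python3 - <<'E'
from h import *
st(); T=pose(); np.save('T11.npy',T); im=grab('wrist'); cv2.imwrite('pics/w11.png',im)
b=cv2.imread('pics/w10.png')[150:300,160:320]
cv2.imwrite('pics/w11b.png',np.hstack([cv2.resize(im[150:300,160:330],(510,450),interpolation=cv2.INTER_CUBIC),np.vstack([cv2.resize(b,(280,262)),np.zeros((188,280,3),np.uint8)])]))
E
```

```text
time_s: 18.93
ee_pos: [532.7, -103.9, 82.9]
ee_rot: [-112.7, 89.4, 167.3]
force: [-0.9, -0.3, 0.0]
gripper_width: 55.2
time_s: 19.18
ee_pos: [538.2, -104.0, 89.3]
ee_rot: [69.7, 89.8, -10.3]
force: [-0.3, -0.5, -0.2]
gripper_width: 54.9
t 19.18 p [ 538.2 -104.    89.3] toolY yaw 10.0 down [ 0.003 -0.001 -1.   ] F [-0.3 -0.5 -0.2] w 54.9 q [-12.  22. 104.   0.  54. -22.]
```

View pics/w11b.png

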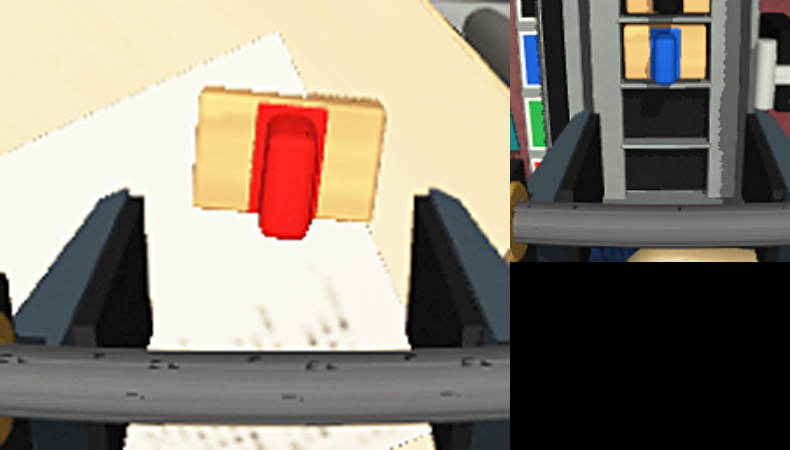

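Blue is seated (inset). Red base: (200,93), (384,106), (372,220), (194,206).

```bash
python3 - <<'E'
from h import *
T=np.load('T11.npy'); p=base(T,[((160+u/3)*1.5625,(150+v/3)*1.5625) for u,v in [(200,93),(384,106),(372,220),(194,206)]])
st(); delta(goal(p[0],p[1],19,6))
E
```

```text
[ 540.87693139 -102.6863016    16.        ] 52.49887096112147 5.435979305400894 34.66284466514073 95.88722329022515
t 19.23 p [ 538.1 -104.    89.3] toolY yaw 10.0 down [ 0.003 -0.001 -1.   ] F [-0.   0.6  0.7] w 55.2 q [-12.  22. 104.   0.  54. -22.]
row [ 4.   0.1 -0.2] [ 0.0703  0.0028 -0.0008] n>= 1.7
```

```bash
python3 -m handwheel '4.3 0 0 0.02 0.0025 -0.001 0.05;4.3 0 0 0.045 0.0025 -0.001 0.05;4.3 0 0 0.065 0.0025 -0.001 0.05;4.3 0 0 0.069 0.0025 -0.001 0.05;4.3 0 0 0.069 0.0025 -0.001 0.05;4.3 0 0 0.069 0.0025 -0.001 0;4.3 0 0 0.069 0.0025 -0.001 0;4.3 0 0 0.069 0.0025 -0.001 0;4.3 0 0 0.069 0.0025 -0.001 0;4.3 0 0 0.069 0.0025 -0.001 0;4.3 0 0 0.069 0.0025 -0.001 0;4.3 0 0 0.069 0.0025 -0.001 0' 25; python3 -m handwheel '0 0 0 0 0 0 0;0 0 0 0 0 0 0;0 0 0 -0.03 0 0 0;0 0 0 -0.07 0 0 0;0 0 0 -0.11 0 0 0;0 0 0 -0.15 0 0 0;0 0 0 -0.15 0 0 0;0 0 0 -0.15 0 0 0'; python3 -c "
from h import *
st()
c=np.array([614.0,238.7]);a=np.radians(18.2);Q=np.array([[np.cos(a),-np.sin(a)],[np.sin(a),np.cos(a)]])
s=c+Q@[0,-89];print(s);delta(goal(s[0],s[1],150,18.2))"
```

```text
time_s: 20.23
ee_pos: [539.7, -102.7, 19.5]
ee_rot: [80.4, 89.9, -3.9]
force: [0.5, 0.8, 3.4]
gripper_width: 13.8
time_s: 20.9
ee_pos: [540.3, -103.0, 171.0]
ee_rot: [72.6, 89.7, -11.7]
force: [-0.4, 0.0, -1.8]
gripper_width: 13.8
t 20.9 p [ 540.3 -103.   171. ] toolY yaw 5.7 down [ 0.005 -0.001 -1.   ] F [-0.4  0.  -1.8] w 13.8 q [-12.  18.  97.   0.  65. -18.]
[641.79780775 154.15248741]
row [-12.5   0.1  -0.3] [ 0.0213  0.1264 -0.2458] n>= 6.6
```

```bash
python3 -m handwheel '-12.5 0 0 0.02 0.126 -0.246 0;-12.5 0 0 0.02 0.126 -0.246 0;-12.5 0 0 0.02 0.126 -0.246 0;-12.5 0 0 0.02 0.126 -0.246 0;-12.5 0 0 0.02 0.126 -0.246 0;-12.5 0 0 0.02 0.126 -0.246 0;-12.5 0 0 0.02 0.126 -0.246 0;-12.5 0 0 0.02 0.126 -0.246 0;-12.5 0 0 0.02 0.126 -0.246 0;-12.5 0 0 0.02 0.126 -0.246 0;-12.5 0 0 0.02 0.126 -0.246 0;-12.5 0 0 0.02 0.126 -0.246 0'; python3 -c "
from h import *
st();delta(goal(641.8,154.1,33,18.2))"
```

```text
time_s: 21.9
ee_pos: [639.7, 153.1, 148.7]
ee_rot: [-84.9, 89.9, -156.8]
force: [0.4, 0.1, -0.2]
gripper_width: 13.6
t 21.9 p [639.7 153.1 148.7] toolY yaw 18.1 down [-0.001 -0.    -1.   ] F [ 0.4  0.1 -0.2] w 13.6 q [12. 28. 83. -0. 68. -6.]
row [-0.1  0.   0.1] [ 0.1157  0.0024 -0.0003] n>= 2.8
```

```bash
python3 -m handwheel '0 0 0 0.03 0.0015 0 0;0 0 0 0.07 0.0015 0 0;0 0 0 0.1 0.0015 0 0;0 0 0 0.11 0.0015 0 0;0 0 0 0.115 0.0015 0 0;0 0 0 0.115 0.0015 0 0;0 0 0 0.115 0.0015 0 0'; python3 -c "
from h import *
st();delta(goal(641.8,154.1,23.5,18.2))"
```

```text
time_s: 22.48
ee_pos: [642.4, 154.5, 35.6]
ee_rot: [85.0, 89.9, 13.2]
force: [-0.2, -0.1, -1.0]
gripper_width: 13.8
t 22.48 p [642.4 154.5  35.6] toolY yaw 18.1 down [ 0.002  0.001 -1.   ] F [-0.2 -0.1 -1. ] w 13.8 q [13. 34. 91.  0. 55. -6.]
row [-0.1  0.  -0.1] [ 0.0121 -0.0007  0.0001] n>= 0.3
```

```bash
python3 -m handwheel '0 0 0 0.007 -0.0005 0 0;0 0 0 0.011 -0.0005 0 0;0 0 0 0.011 -0.0005 0 0;0 0 0 0.011 -0.0005 0 0.034;0 0 0 0.011 -0.0005 0 0.034;0 0 0 0.011 -0.0005 0 0.034;0 0 0 0.011 -0.0005 0 0.034;0 0 0 -0.02 -0.0005 0 0.034;0 0 0 -0.05 -0.0005 0 0.034;0 0 0 -0.09 -0.0005 0 0.05;0 0 0 -0.13 -0.0005 0 0.06;0 0 0 -0.14 -0.0005 0 0.06'; python3 - <<'E'
from h import *
st(); T=pose(); np.save('T12.npy',T); delta(goal(434,215,190,24)); delta(goal(434,215,190,24,half=1)); im=grab('wrist'); cv2.imwrite('pics/w12.png',im)
E
```

```text
time_s: 23.48
ee_pos: [644.4, 155.7, 181.5]
ee_rot: [85.1, 89.3, 13.3]
force: [1.1, -0.4, 1.2]
gripper_width: 51.3
t 23.48 p [644.4 155.7 181.5] toolY yaw 18.2 down [ 0.012  0.003 -1.   ] F [ 1.1 -0.4  1.2] w 51.3 q [13. 27. 81.  0. 72. -6.]
row [-5.8  0.1 -0.7] [-0.0108 -0.1812 -0.122 ] n>= 5.2
row [ 1.742e+02 -1.100e+00 -1.000e-01] [-0.0108 -0.1812 -0.122 ] n>= 24.3
```

```bash
python3 -m handwheel '-5.8 0 0 0 -0.181 -0.122 0.06;-5.8 0 0 0 -0.181 -0.122 0.06;-5.8 0 0 0 -0.181 -0.122 0.06;-5.8 0 0 0 -0.181 -0.122 0.06;-5.8 0 0 0 -0.181 -0.122 0.06;-5.8 0 0 0 -0.181 -0.122 0.06;-5.8 0 0 0.08 -0.181 -0.122 0.06;-5.8 0 0 0.08 -0.181 -0.122 0.06;-5.8 0 0 0.08 -0.181 -0.122 0.055;-5.8 0 0 0.08 -0.181 -0.122 0.055;-5.8 0 0 0.08 -0.181 -0.122 0.055'
python3 - <<'E'
from h import *
st(); T=pose(); np.save('T13.npy',T); im=grab('wrist'); cv2.imwrite('pics/w13.png',im)
s=grab('scene'); t=grab('top'); cv2.imwrite('pics/s2.png',s); cv2.imwrite('pics/t2.png',t)
b=cv2.imread('pics/w12.png')[150:300,160:320]
cv2.imwrite('pics/m13.png',np.vstack([np.hstack([cv2.resize(im[40:300,100:420],(480,390),interpolation=cv2.INTER_CUBIC),cv2.resize(b,(320,300)) if 0 else np.vstack([cv2.resize(b,(320,300)),np.zeros((90,320,3),np.uint8)])]),np.hstack([s[180:384,60:330][:200],t[184:384,0:512]])[:, :782].copy() if 0 else np.hstack([s[184:384,60:350],t[184:384,0:510]])]))
E
```

```text
time_s: 24.45
ee_pos: [432.3, 214.6, 94.8]
ee_rot: [92.2, 89.9, 26.1]
force: [0.2, -0.4, 0.7]
gripper_width: 55.2
t 24.45 p [432.3 214.6  94.8] toolY yaw 24.0 down [ 0.001  0.001 -1.   ] F [ 0.2 -0.4  0.7] w 55.2 q [ 25.  17. 111.   0.  52.   1.]
```

View pics/m13.png

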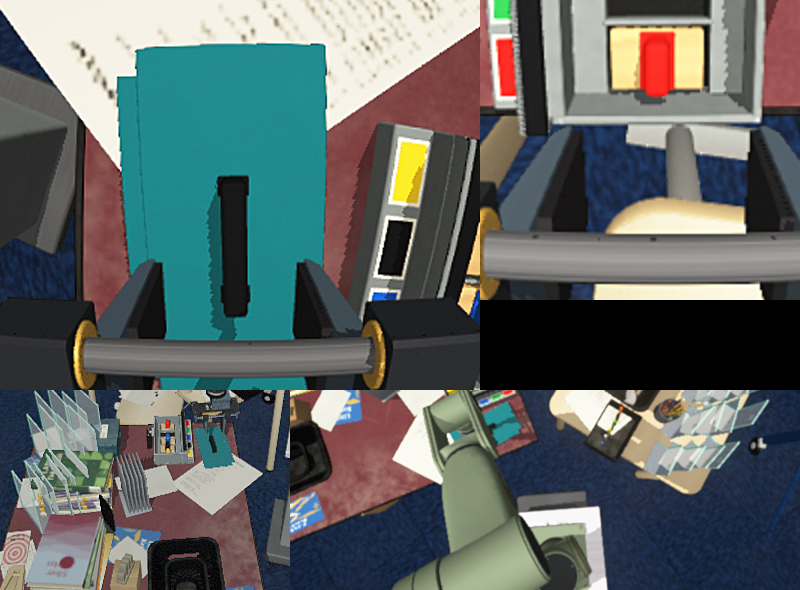

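The wrist view shows the whole cover, with panel corners (136,48) and (326,45), the tongue corner (118,77) and the handle top from (219,178) to (247,315). Red is seated, and no green stamp shows on either desk, so all four stamps are placed.

```bash
python3 - <<'E'
from h import *
T=np.load('T13.npy'); f=lambda u,v,z:at('wrist',(100+(u-.5)/1.5,40+(v-.5)/1.5),z,T)
A,B,C=f(136,49,11),f(326,45,11),f(118,77,10); print('panel',A,B,np.linalg.norm(B-A),np.degrees(np.arctan2(*(B-A)[1::-1])),'t',C)
y=np.radians(np.degrees(np.arctan2(*(B-A)[1::-1]))); 
h=[f(*q,35) for q in [(219,178),(248,177),(247,315),(225,315)]]; d=(h[0]+h[1]-h[2]-h[3])/2
print('handle far mid',(h[0]+h[1])/2,'near',(h[2]+h[3])/2,np.linalg.norm(d),np.degrees(np.arctan2(d[1],d[0])),np.linalg.norm(h[1]-h[0]))
m=np.mean([A,B],0); print('centre from edge',m[:2]-116*np.array([-np.sin(y),np.cos(y)]),'from handle',(h[0]+h[1]+h[2]+h[3])/4)
for k in(24,25): delta(goal(434,210,22,k))
E
```

```text
panel [338.42405871 296.56868627  11.        ] [435.76534929 342.49904168  11.        ] 107.6332866772237 25.260217759245126 t [334.76676013 277.76857034  10.        ]
handle far mid [417.53347239 253.87895793  35.        ] near [451.49088057 181.53911417  35.        ] 79.913444211127 115.14606507814634 15.165617430026694
centre from edge [436.59538722 214.62589306] from handle [434.51217648 217.70903605  35.        ]
row [-0.  -0.  -0.2] [ 0.0737 -0.0011  0.0049] n>= 1.8
row [-1.  -0.  -0.2] [ 0.0737 -0.0011  0.0049] n>= 1.8
```

```bash
python3 -c "
from h import *
st(); delta(goal(435.5,216.2,15,25.2))"
```

```text
t 24.6 p [432.7 214.8  95.7] toolY yaw 24.0 down [ 0.003  0.002 -1.   ] F [-0.  -0.9  1. ] w 54.9 q [ 25.  17. 111.   0.  52.   1.]
row [-1.2 -0.  -0.2] [ 0.0807  0.0028 -0.0001] n>= 1.9
```

```bash
python3 -m handwheel '-1.2 0 0 0.02 0.0025 0 0.05;-1.2 0 0 0.045 0.0025 0 0.05;-1.2 0 0 0.065 0.0025 0 0.05;-1.2 0 0 0.079 0.0025 0 0.05;-1.2 0 0 0.079 0.0025 0 0.05;-1.2 0 0 0.079 0.0025 0 0;-1.2 0 0 0.079 0.0025 0 0;-1.2 0 0 0.079 0.0025 0 0;-1.2 0 0 0.079 0.0025 0 0;-1.2 0 0 0.079 0.0025 0 0;-1.2 0 0 0.079 0.0025 0 0;-1.2 0 0 0.079 0.0025 0 0' 50; python3 -c "
from h import *
st(); np.save('Tg.npy',pose())"
```

```text
time_s: 25.6
ee_pos: [434.1, 215.7, 15.6]
ee_rot: [89.5, 89.9, 24.7]
force: [0.2, 0.6, 4.4]
gripper_width: 13.7
t 25.6 p [434.1 215.7  15.6] toolY yaw 25.2 down [ 0.002  0.001 -1.   ] F [0.2 0.6 4.4] w 13.7 q [ 25.  23. 116.  -0.  40.  -0.]
```

```bash
cat >> h.py <<'E'
def cov(xt,zt,th,yt=0,dy=0,hz=9.6,c=(614.0,238.7),yaw=18.2):
    """tool pose with the tongue tip's lower edge at case (xt,yt,zt), cover rear up by th deg; dy = cover centre y minus tool"""
    C=np.eye(4); C[:3,:3]=R.from_euler('z',yaw,degrees=True).as_matrix(); C[:2,3]=c
    K=np.eye(4); K[:3,:3]=R.from_euler('y',-th,degrees=True).as_matrix(); K[:3,3]=np.array([xt,yt-dy,zt])-K[:3,:3]@[-66,0,0]
    G=np.eye(4); G[:3,:3]=np.c_[[0,0,-1.],[1.,0,0],[0,-1.,0]]; G[2,3]=hz
    return C@K@G
E
python3 -c "
from h import *
print(cov(-45,127,15).round(2)); print(goal(0,0,0,18.2).round(2))"
python3 -m handwheel '0 0 0 0 0 0 0;0 0 0 -0.03 0 0 0;0 0 0 -0.07 0 0 0;0 0 0 -0.11 0 0 0;0 0 0 -0.14 0 0 0;0 0 0 -0.14 0 0 0;0 0 0 -0.14 0 0 0'; python3 -c "
from h import *
st(); delta(cov(-40,140,0)); delta(cov(-40,140,15))"
```

```text
[[ 2.5000e-01  9.2000e-01  3.1000e-01  6.2945e+02]
 [ 8.0000e-02  3.0000e-01 -9.5000e-01  2.4378e+02]
 [-9.7000e-01  2.6000e-01  0.0000e+00  1.5335e+02]
 [ 0.0000e+00  0.0000e+00  0.0000e+00  1.0000e+00]]
[[ 0.    0.95  0.31  0.  ]
 [ 0.    0.31 -0.95  0.  ]
 [-1.    0.    0.    0.  ]
 [ 0.    0.    0.    1.  ]]
time_s: 26.18
ee_pos: [433.9, 215.6, 156.1]
ee_rot: [91.8, 89.8, 27.0]
force: [-0.9, -0.9, -2.0]
gripper_width: 13.6
t 26.18 p [433.9 215.6 156.1] toolY yaw 25.2 down [ 0.003  0.001 -1.   ] F [-0.9 -0.9 -2. ] w 13.6 q [ 25.  13. 106.   0.  61.  -0.]
row [ 7.  -0.  -0.2] [0.0071 0.1986 0.0589] n>= 5.0
row [ 6.9 -0.9 14.8] [-0.0096  0.194   0.0583] n>= 4.9
```

```bash
python3 -m handwheel '1 0 2 0 0.03 0.008 0;2 0 4 -0.005 0.06 0.017 0;3 -0.5 6 -0.01 0.09 0.027 0;4 -0.5 9 -0.01 0.12 0.036 0;5 -0.7 11 -0.01 0.15 0.045 0;6 -0.8 13 -0.01 0.17 0.053 0;7 -0.9 15 -0.01 0.194 0.058 0;7 -0.9 15 -0.01 0.194 0.058 0;7 -0.9 15 -0.01 0.194 0.058 0;7 -0.9 15 -0.01 0.194 0.058 0'
python3 - <<'E'
from h import *
st(); T=pose(); np.save('T14.npy',T); im=grab('wrist'); cv2.imwrite('pics/w14.png',im)
cv2.imwrite('pics/w14b.png',cv2.resize(im[60:300,120:440],(800,600),interpolation=cv2.INTER_CUBIC))
E
```

```text
time_s: 27.02
ee_pos: [631.8, 244.8, 162.5]
ee_rot: [90.1, 75.3, 18.2]
force: [0.7, -0.0, -2.0]
gripper_width: 13.8
t 27.02 p [631.8 244.8 162.5] toolY yaw 18.2 down [ 0.241  0.079 -0.967] F [ 0.7 -0.  -2. ] w 13.8 q [20. 22. 93. -1. 50.  3.]
```

View pics/w14b.png

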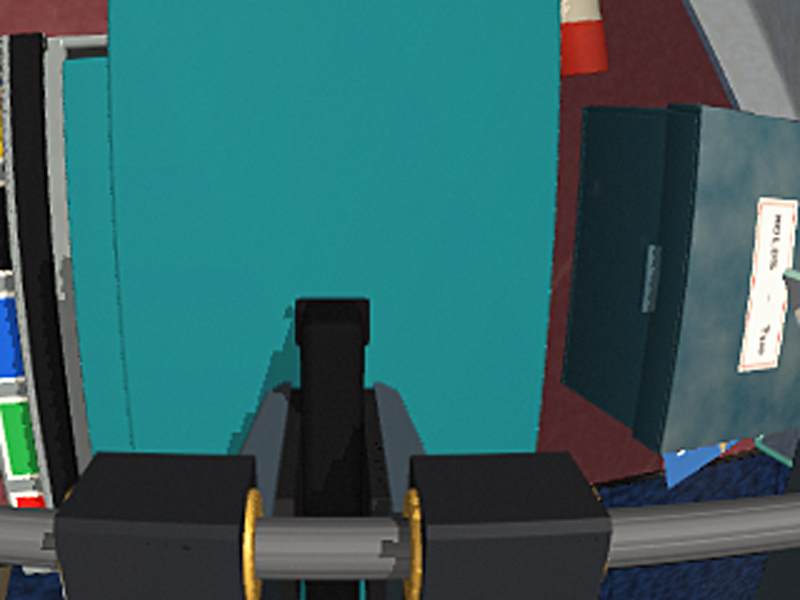

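The view shows the held cover tilted, its tongue corner at (64,58), the handle end at (296..369, 300), and the case's front bar beside the tongue, with the case corner at (50,40).

```bash
python3 - <<'E'
from h import *
T=np.load('T14.npy'); g=lambda w:((proj('wrist',w,T)-[120,60]+.5)*2.5).round(1)
for n,p in [('handle',(-19.4,-7,-40)),('handle',(-19.4,7,-40)),('tongue',(5.6,-66,-100)),('tongue+4',(5.6,-66,-104))]: print(n,g((T@[*p,1])[:3]))
a=np.radians(18.2);Q=np.array([[np.cos(a),-np.sin(a)],[np.sin(a),np.cos(a)]])
for p in [(-50,111,55),(-57,111,72),(-72,116,72),(-57,116,72),(-72,111,72)]: print(p,g(np.r_[np.array([614,238.7])+Q@p[:2],p[2]]))
im=cv2.imread('pics/w14.png'); cv2.imwrite('pics/w14c.png',cv2.resize(im[60:140,115:195],(600,600),interpolation=cv2.INTER_CUBIC))
E
```

```text
handle [299.3 319.1]
handle [365.7 319.1]
tongue [60.3 54.6]
tongue+4 [60.1 38.6]
(-50, 111, 55) [66.6 47.9]
(-57, 111, 72) [41.3 44.4]
(-72, 116, 72) [-2.3 33.5]
(-57, 116, 72) [41.1 29.8]
(-72, 111, 72) [-2.2 48. ]
```

View pics/w14c.png

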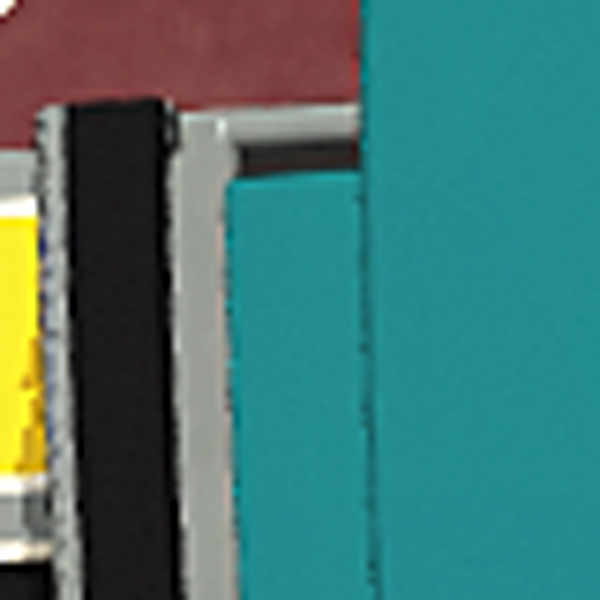

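```bash
python3 -c "
from h import *
st(); delta(cov(-48,90,15,dy=-1.5)); delta(cov(-48,58,15,dy=-1.5)); "
```

```text
t 27.07 p [632.  245.  163.2] toolY yaw 18.2 down [ 0.242  0.08  -0.967] F [-0.6  0.5 -2.4] w 13.5 q [21. 22. 93. -1. 50.  3.]
row [-0.  -0.   0.2] [ 0.0438 -0.0176 -0.0011] n>= 1.1
row [-0.  -0.   0.2] [ 0.0748 -0.0257 -0.0011] n>= 1.9
```

```bash
python3 -m handwheel '0 0 0 0.02 -0.009 -0.001 0;0 0 0 0.04 -0.017 -0.001 0;0 0 0 0.05 -0.02 -0.001 0;0 0 0 0.06 -0.022 -0.001 0;0 0 0 0.068 -0.024 -0.001 0;0 0 0 0.073 -0.0257 -0.001 0;0 0 0 0.073 -0.0257 -0.001 0;0 0 0 0.073 -0.0257 -0.001 0;0 0 0 0.073 -0.0257 -0.001 0'; python3 - <<'E'
from h import *
st();  delta(cov(-48,58,15,dy=-1.5)); delta(cov(-64.5,57.5,15,dy=-1.5))
T=pose(); np.save('T15.npy',T); im=grab('wrist'); cv2.imwrite('pics/w15.png',im)
cv2.imwrite('pics/w15c.png',cv2.resize(im[60:180,100:220],(600,600),interpolation=cv2.INTER_CUBIC))
E
```

```text
time_s: 27.82
ee_pos: [628.4, 244.8, 88.7]
ee_rot: [90.1, 74.9, 18.3]
force: [-0.5, 0.1, -0.9]
gripper_width: 13.8
t 27.82 p [628.4 244.8  88.7] toolY yaw 18.1 down [ 0.248  0.082 -0.965] F [-0.5  0.1 -0.9] w 13.8 q [21. 26. 99. -1. 40.  3.]
row [-0.1 -0.  -0.1] [ 0.0036 -0.0034 -0.0002] n>= 0.1
row [-0.1 -0.  -0.1] [-0.0002 -0.0194 -0.0002] n>= 0.5
```

View pics/w15c.png

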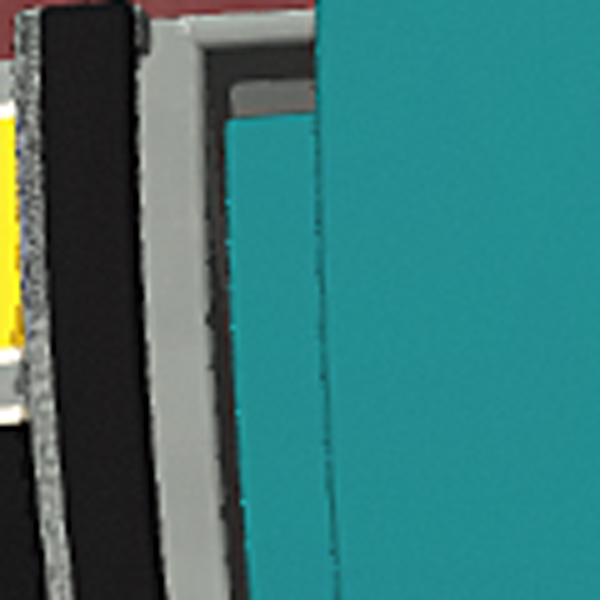

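The tongue sits just behind the front wall and over the mouth: tip edge at (235,300), wall edge at (212,300), tongue end at row 115, inner end wall at row 48.

```bash
python3 - <<'E'
from h import *
T=np.load('T15.npy'); g=lambda w:((proj('wrist',w,T)-[100,60]+.5)*5).round(1)
for y in (-98.5,-100,-102): print('tongue top tip',y,g((T@[5.6,-66,y,1])[:3]))
for v in(-60,-40): print('tip edge',g((T@[5.6,-66,v,1])[:3]))
a=np.radians(18.2);Q=np.array([[np.cos(a),-np.sin(a)],[np.sin(a),np.cos(a)]])
for p in [(-50,111,55),(-57,111,72),(-50,60,55),(-50,40,55)]: print(p,g(np.r_[np.array([614,238.7])+Q@p[:2],p[2]]))
E
```

```text
tongue top tip -98.5 [220.7 121.2]
tongue top tip -100 [220.6 109.1]
tongue top tip -102 [220.4  93.1]
tip edge [232.8 430.8]
tip edge [244.5 587.2]
(-50, 111, 55) [202.3  46. ]
(-57, 111, 72) [129.6  32. ]
(-50, 60, 55) [215.7 432.4]
(-50, 40, 55) [227.2 580.2]
```

```bash
python3 -m handwheel '0 0 0 0.004 -0.003 0 0;0 0 0 0.004 -0.003 0 0;0 0 0 0.003 -0.007 0 0;0 0 0 0.002 -0.011 0 0;0 0 0 0.001 -0.015 0 0;0 0 0 0 -0.0195 0 0;0 0 0 0 -0.0195 0 0;0 0 0 0 -0.0195 0 0;0 0 0 0 -0.0195 0 0'; python3 - <<'E'
from h import *
st();  delta(cov(-64.5,57.5,15,dy=-1.5))
for th in (12,9,6,3,0): delta(cov(-65.5,56+0*th,th,dy=-1.5))
T=pose(); np.save('T16.npy',T); im=grab('wrist'); cv2.imwrite('pics/w16.png',im)
cv2.imwrite('pics/w16c.png',cv2.resize(im[60:180,100:220],(600,600),interpolation=cv2.INTER_CUBIC))
E
```

```text
time_s: 28.62
ee_pos: [609.7, 238.6, 82.9]
ee_rot: [90.1, 75.0, 18.2]
force: [0.0, 0.6, -1.3]
gripper_width: 13.8
t 28.62 p [609.7 238.6  82.9] toolY yaw 18.1 down [ 0.246  0.081 -0.966] F [ 0.   0.6 -1.3] w 13.8 q [ 21.  25. 102.  -1.  38.   3.]
row [-0.1 -0.  -0. ] [-0.0007  0.0011 -0.0002] n>= 0.0
row [-0.1 -0.  -3. ] [ 0.0039  0.0001 -0.0002] n>= 0.4
row [-0.1 -0.  -6. ] [ 0.0074  0.0003 -0.0002] n>= 0.8
row [-0.1 -0.  -9. ] [ 0.0109  0.0004 -0.0002] n>= 1.3
row [ -0.1  -0.  -12. ] [ 0.0144  0.0003 -0.0002] n>= 1.7
row [ -0.1  -0.  -15. ] [ 0.0179 -0.0001 -0.0002] n>= 2.1
```

View pics/w16c.png

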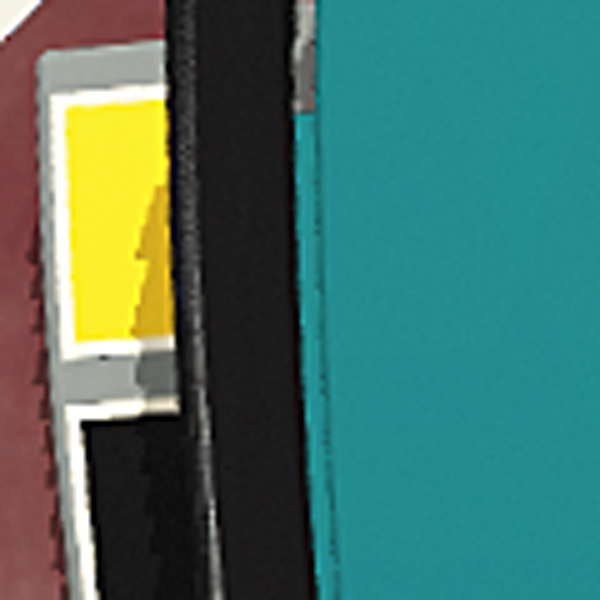

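The tongue end is hidden under the black bar with only a 3 mm strip left (panel seam at (320,300)). Force is about zero, so I'll swing down.

```bash
python3 -m handwheel '0 0 -2 0.002 0 0 0;0 0 -4 0.005 0 0 0;0 0 -6 0.0074 0 0 0;0 0 -7.5 0.009 0 0 0;0 0 -7.5 0.009 0 0 0;0 0 -7.5 0.009 0 0 0'; python3 - <<'E'
from h import *
st()
for th in (7,4,2,0,-1): delta(cov(-65.5,55,th,dy=-1.5))
E
```

```text
time_s: 29.17
ee_pos: [611.9, 239.4, 73.8]
ee_rot: [90.2, 82.5, 18.4]
force: [-0.8, 0.1, -0.1]
gripper_width: 13.5
t 29.17 p [611.9 239.4  73.8] toolY yaw 18.1 down [ 0.124  0.041 -0.991] F [-0.8  0.1 -0.1] w 13.5 q [21. 28. 96. -0. 48.  3.]
row [-0.1 -0.  -0.5] [ 0.0013  0.0005 -0.0002] n>= 0.1
row [-0.1 -0.  -3.5] [ 0.0047  0.0008 -0.0002] n>= 0.5
row [-0.1 -0.  -5.5] [ 0.0071  0.001  -0.0002] n>= 0.8
row [-0.1 -0.  -7.5] [ 0.0094  0.0011 -0.0002] n>= 1.0
row [-0.1 -0.  -8.5] [ 0.0105  0.0011 -0.0002] n>= 1.2
```

```bash
python3 -m handwheel '0 0 -1.5 0.002 0.0005 0 0;0 0 -3.5 0.0047 0.0008 0 0;0 0 -5.5 0.007 0.001 0 0;0 0 -5.5 0.007 0.001 0 0;0 0 -5.5 0.007 0.001 0 0'; python3 - <<'E'
from h import *
st(); print(env.state()['torque'])
for th in (2,0,-1): delta(cov(-65.5,55,th,dy=-1.5))
E
```

```text
time_s: 29.58
ee_pos: [613.1, 239.8, 66.5]
ee_rot: [90.7, 88.0, 18.9]
force: [-0.1, -0.8, -3.0]
gripper_width: 13.9
t 29.58 p [613.1 239.8  66.5] toolY yaw 18.2 down [ 0.032  0.011 -0.999] F [-0.1 -0.8 -3. ] w 13.9 q [20. 31. 91. -0. 56.  2.]
[-0.19468694  0.51508463  0.04781748]
row [-0. -0.  0.] [-0.0003  0.0006 -0.0002] n>= 0.0
row [-0. -0. -2.] [ 0.002   0.0009 -0.0002] n>= 0.3
row [-0. -0. -3.] [ 0.0031  0.001  -0.0002] n>= 0.4
```

```bash
python3 -m handwheel '0 0 -1 0.001 0.0005 0 0;0 0 -2 0.002 0.0008 0 0;0 0 -2.5 0.003 0.0008 0 0;0 0 -2.5 0.0035 0.0008 0 0;0 0 -2.5 0.0035 0.0008 0 0'; python3 - <<'E'
from h import *
st(); print(env.state()['torque'])
for th in (0,): delta(cov(-65.5,55,th,dy=-1.5))
E
```

```text
time_s: 30.0
ee_pos: [615.3, 240.5, 65.0]
ee_rot: [-94.1, 89.6, -165.9]
force: [-1.4, 0.1, 2.7]
gripper_width: 14.0
t 30.0 p [615.3 240.5  65. ] toolY yaw 18.1 down [-0.007 -0.002 -1.   ] F [-1.4  0.1  2.7] w 14.0 q [20. 33. 89.  0. 59.  2.]
[-0.14723846  0.10944856 -0.0328242 ]
row [-0.1 -0.   0.4] [ 0.0004 -0.0013 -0.0002] n>= 0.1
```

```bash
python3 -m handwheel '0 0 0 0 0 0 0.02;0 0 0 0 0 0 0.03;0 0 0 0 0 0 0.034;0 0 0 -0.01 0 0 0.034;0 0 0 -0.03 0 0 0.04;0 0 0 -0.07 0 0 0.04;0 0 0 -0.11 0 0 0.04;0 0 0 -0.11 -0.04 -0.02 0.04;0 0 0 -0.11 -0.07 -0.04 0.04;0 0 0 -0.11 -0.07 -0.04 0.04'; python3 - <<'E'
from h import *
st(); T=pose(); np.save('T17.npy',T); im=grab('wrist'); cv2.imwrite('pics/w17.png',im)
cv2.imwrite('pics/w17b.png',cv2.resize(im[60:300,160:480],(800,600),interpolation=cv2.INTER_CUBIC))
g=lambda w:((proj('wrist',w,T)-[160,60]+.5)*2.5).round(1)
a=np.radians(18.2);Q=np.array([[np.cos(a),-np.sin(a)],[np.sin(a),np.cos(a)]])
for p in [(-57,111,72),(55,116,60),(51.5,20,67),(51.5,-20,67),(59.5,20,67),(55,0,60),(-54,116,60)]: print(p,g(np.r_[np.array([614,238.7])+Q@p[:2],p[2]]))
E
```

```text
time_s: 30.83
ee_pos: [530.1, 257.3, 175.6]
ee_rot: [-99.2, 89.2, -171.0]
force: [-0.3, 0.5, -0.5]
gripper_width: 39.8
t 30.83 p [530.1 257.3 175.6] toolY yaw 18.3 down [-0.013 -0.002 -1.   ] F [-0.3  0.5 -0.5] w 39.8 q [25. 21. 91.  0. 69.  6.]
(-57, 111, 72) [282.5 159.2]
(55, 116, 60) [555.4 156.6]
(51.5, 20, 67) [533. 387.]
(51.5, -20, 67) [520.2 471.8]
(59.5, 20, 67) [549.9 386.7]
(55, 0, 60) [528.6 423.9]
(-54, 116, 60) [288.8 144.7]
```

View pics/w17b.png

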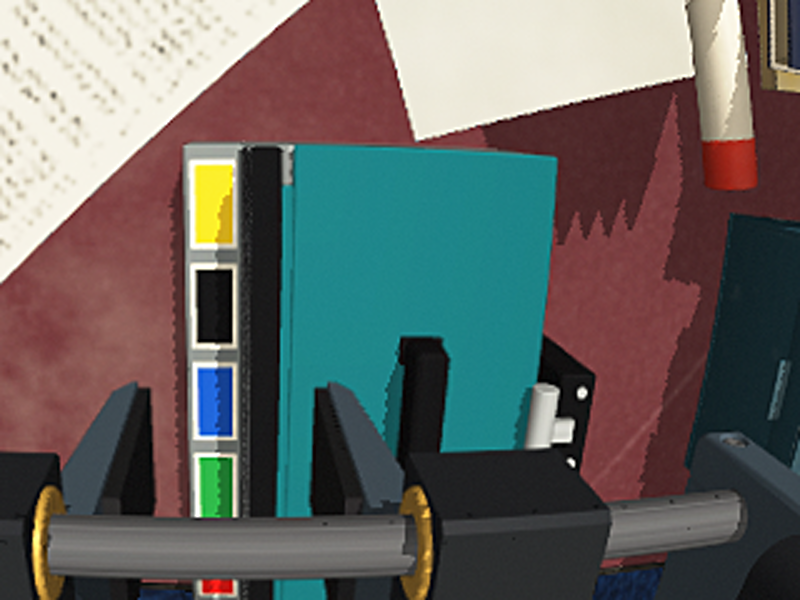

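The picture shows the cover flat: its corner at (556,157) matches the predicted (555,157). The bar is over the tongue, and the roller's front edge at (531,390) overlaps the cover edge and matches the catch-forward prediction (533,387). The gripper is clear, so I'll hand in.

```bash
python3 -c "
from h import *
st(); print(env.job_done())"
```

```text
t 30.88 p [533.5 257.1 175.6] toolY yaw 18.3 down [-0.009 -0.002 -1.   ] F [ 0.3 -0.3 -0.7] w 39.7 q [25. 22. 90.  0. 69.  6.]
the job is handed in; nothing more can be done
None
```

I put the four stamps that were out (yellow, black, blue, red) into the slots with their label colours, closed the case with the teal cover, and handed the job in at about 31 s. No green stamp showed on either desk, and I left the orange look-alike and the label roll alone. The hand-in gives no verdict, so the result rests on my own checks.

- **Stamps:** the wrist pictures taken after each release showed all four seated in their slots. I could not check them again under the closed cover.
- **Hooking:** the tongue sat under the bar at 15° and then 7.5° tilt, with almost no force on the tool. I then swung the cover down by its handle until it lay flat.
- **Cover and catch:** in the last picture the cover's corner was within a pixel or so of where a closed cover should be. The roller lay over the cover's rear edge, in its forward position. The gripper was clear of everything.
- **Disagreements:**
  - My first top-camera reading of the black stamp was about 11 mm off the wrist reading. I used the wrist readings.
  - The cover's centre from its handle and from its edge differed by about 4 mm. I settled this against the case edges before inserting the tongue.
- **Not seen:** I never felt a clear snap force as the cover went down, so the catch closing is judged from the picture only.

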